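# Hang the red ornament on the drying carousel

## Task

First turn the drying carousel by its black knob until the empty hook stands over the yellow arrow on the stand, then take the red ornament out of the slanted crate and hang it by its wire loop on that hook. Leave the other ornaments of that row, the glue bottle and the jar where they are, and do not knock the lamp over the crate.

Things in the scene. Friction and masses are not known exactly. Their poses are not given: they have to be found in the camera images.
- red: Red ornament, rigid, 154 mm long, 120 g. Origin: centre of its flat foot, z up its length. Red hexagonal body 44 mm across to z 62, shoulder to z 80, square steel neck 20 x 20 mm (sides square to x and y) z 80 to 118, wire loop above. In the crate it leans 28 degrees, top towards the crate's -x, its y along the crate's y, in any of the four places of the row.
- red_neck (a point): Middle of the red ornament's neck, 99 mm above its foot on its axis: the place to grip (20 mm wide, faces along the ornament's x and y).
- red_loop (a point): Bearing point of the red ornament's loop: on its axis, 145 mm above its foot. The loop is stiff 6 mm wire in the ornament's y-z plane; its window is 30 mm wide and 30 mm high (118 to 148 mm above the foot), its top at 154 mm. Hanging, this point lies on the hook's wire axis.
- gold_a: Golden ornament, same shape, size, axes and lean as the red one, in the same row of the crate (places 66 +-8 mm apart along the crate's y, so the necks have about 40 mm of free gap and the bodies about 18 mm). Leave it in place.
- gold_b: Second golden ornament, same shape, same row. Leave it in place.
- green: Green ornament, same shape, same row. Leave it in place.
- crate: Fixed wooden crate 220 (x) by 300 mm (y), walls 62 mm high. Origin: centre of underside; -x side faces the robot. Four ornaments in a row along y lean 28 degrees back to -x on a slanted board (top edge 87 mm high): feet at x +65, z 26, necks x +18, z 113, loop tops x -8, z 162 mm. On the -x side three loose round baubles lie in cells, tops 64 mm above the table.
- lamp: Fixed white lamp tube over the crate, frame as the crate. Tube 18 mm thick, 340 mm long, along y at x +26, z 248 mm, above the necks: no room for a gripper pointing straight down, so reach in from the -x side along the ornaments' lean and draw out the same way. Level arms at y +-160 mm carry it, from x +23 to posts at x +89 mm.
- stand: Fixed stand of the drying carousel: dark round foot of 170 mm diameter, 14 mm high, with a pole. Origin: centre of the underside, z up the carousel's axis. Its -x axis points along the yellow arrow.
- arrow (a point): Point on the shaft of the flat yellow arrow (22 mm wide, reaching 170 mm from the axis) on the stand, 115 mm from the carousel's axis, 6 mm above the table. The empty hook must stop above it.
- rotor (a joint): Angle of the carousel's head (rad, counter-clockwise from above; stops at +-5): 0 = empty hook towards the stand's +x, +-3.14 = over the arrow. Light (0.45 kg), friction 0.08 N m, stays where left if turned slowly. Grey disc of 124 mm diameter, top at z 212 mm; five hooks 72 degrees apart reach 135 mm from the axis, four carry ornaments like the red one, fixed, 114 mm from the axis, feet at z 60 mm.
- empty_hook (a point): Low point (wire axis) of the empty hook, 115 mm from the carousel's axis, z 205 mm. Radial wire 6 mm thick, near level; beyond this point it turns up, its tip 135 mm from the axis and 17 mm higher. A loop goes on from outside, moving towards the axis with its window round the tip, then down.
- knob_top (a point): Centre of the top (z 258 mm) of the upright black knob on the disc: round post, 20 mm diameter, 46 mm high above the disc, 46 mm from the axis, opposite the empty hook. It spins freely about its own upright axis, so a grip on it need not turn as the carousel turns.
- glue: White glue bottle with black cap, 48 mm diameter, 130 mm high, standing on the table. Origin: centre of underside.
- jar: Amber glass jar with steel lid, 66 mm diameter, 85 mm high, standing on the table. Origin: centre of underside.
Mind the look-alikes: they are no part of the job. There is more than one size of the red; the job needs the larger.

How it is judged:
By the outcome, as a careful person would: the job done as asked, in the order asked, and still so for the second after the job is handed in, with the robot touching nothing.
It also fails if it takes over 61 s, if anything falls off the work surface, if the arm or the gripper's body presses on something with over 40 N, if the wrist force passes 120 N, or if a joint passes its speed limit or range.

## Robot

A 6-joint arm with a two-finger parallel gripper is mounted at the origin on the work surface. World frame = base frame: x ahead of the robot, y to its left, z up, the work surface at z = 0. Lengths are in m, angles in degrees, forces in N, time in s.
With the tool pointing down it reaches from about 0.35 to 0.875 m from the base axis. Payload 4.2 kg.
Tool frame: the origin (TCP) lies on the centre line of the jaws, within the pads' length; the fingertips stand 8 mm ahead of it and the grasp point (between the pads) lies 11 mm behind it; z points along the fingers, y is the direction in which the jaws open and shut (so a half turn about z gives the same grasp; the last joint's range is limited). The gripper opens to 87 mm and grips with 3 to 60 N. Pads are 19 mm wide; open, the fingers measure 117 mm over their backs; the gripper's body (75 mm by 190 mm) begins 51 mm behind the grasp point.
Start: joints at [-57.032, 22.042, 0.453, 0, -68.411, -14.817], TCP at [0.195, -0.594, 0.231] pointing down, gripper open.
Joint ranges: [-179.83, 179.83], [-69.29, 118.12], [-61.27, 80.66], [-181.25, 117.63], [-171.15, -9.14], [-177.46, 177.46]. Speed limits (degrees/s): [159.86, 159.86, 180, 180, 180, 180].

## Interface

Orientations are given as a 3x3 rotation matrix whose columns are the frame's x, y, z axes.
In Python, from station import sense, capture, finish_job, recognise gives the robot as it stands.
- The arm moves only by the tool apply_moves, never from a script. Its argument "plan" is a list that holds one entry, the list of rows, each a list of 7 numbers: the opening in per cent of the stroke, from 0 (shut) to 100 (fully open), then the shift along the world's x, y, z in units of 25 mm (1.0 is 25 mm), then the turn, a rotation vector about the world's x, y, z in rad. A call has 1 to 12 rows; each row shifts and turns the pose as measured when the row begins; what a row does not reach is not made up. A row lasts 1/12 s, in which the tool goes at most 41.7 mm and 7.16 degrees, less where a joint would pass 70% of its speed; a pose out of reach is approached as far as the arm can. A call is refused whole if a number of a shift passes 1 or a number of a turn 0.125, either way. A call with a gripper value outside its range is refused whole. The fingers move at their own pace and stop on an object; the grip force is fixed at half the most. Time passes only in rows, so rows that do not move let the fingers close. It gives the time, the measured TCP pose, the force and the opening at its end, in the units of the state.
- sense(): the state, without advancing time (a new reading comes with each control period).
- capture(name): name is "scene" or "top"; returns a dict with "pixels" (480x640x3 uint8, red, green, blue), "depth" (480x640 float32, m along the optical axis (not along the pixel's ray), 0 where there is no reading), "mtx" (3x3 intrinsics, pixels), "R" (3x3) and "t" (3): a world point X has camera coordinates R X + t. Camera axes: x right, y down, z forward; pixel columns grow to the right and rows downward; lengths in m; the calibration is good to about 2 mm. A picture is of the moment at which its call begins.
- finish_job(): hands the job in, once; it reports no verdict.
Trained networks look in a picture, given as the dict that the camera call returned (one of the last four; its "shot" number tells which), for a name from the list of things; names that differ only in an ending like _2 or _b are one class to them, and where a whole thing is asked for, a point or a joint stands for the part that bears it (a point fixed in the world has none). Each returns a list of dicts, best first, with "score" (0 to 1); they miss things now and then, are a little off and sometimes report something else, mostly with a low value. They report only what shows in the picture. A call takes as long as a camera call. They do not tell look-alikes from the thing itself.
- recognise(label, picture): "at" ([x, y, z] in m, in the coordinates of the camera as it stood for that picture, good to about 4 mm: the middle of the surface that is visible of it).
The state is a dict: "time_s": time; "joints": joint angles; "joint_velocities": joint speeds; "effort": joint torques, N m; "tcp_pos": TCP position; "ee_rot": TCP orientation; "wrist_force": force on the tool from outside, world axes, zero at the start; "moment": the same for the moment, N m; "gripper_width": opening from 0.0 (shut) to 1.0 (fully open).
Only numpy, scipy, OpenCV 4.12 (cv2) and the standard library are available. Lean on these libraries where they do the work, as an engineer would, in place of code of your own. Each camera call takes 0.05 s, during which the arm holds its last target.

## Working session

There is one attempt and no reset: what is moved stays moved. The work goes in short steps, Python scripts to look and compute and a tool call to move; the robot and the scene stay as the last step left them, time stands still between calls to the robot, and variables do not carry over. Pictures are saved under pics/ and viewed, and the job is handed in when it is done.

Besides the shell and the picture viewer there is one more tool, called after "Request:" by a JSON object that holds its "method" and its "body". apply_moves: Moves the arm, as the interface text tells. Its arguments: {"type":"object","properties":{"plan":{"type":"array","items":{"type":"array","items":{"type":"array","items":{"type":"number"}}}}},"required":["plan"]}

```bash
mkdir -p pics; ls; python3 - <<'E'
from station import sense, capture
import cv2,numpy as np,pickle
s=sense();print({k:np.round(v,3).tolist() for k,v in s.items()})
for n in("scene","top"):
    c=capture(n);pickle.dump(c,open(f'{n}0.pkl','wb'));cv2.imwrite(f'pics/{n}0.png',c['pixels'][:,:,::-1])
    print(n,c['mtx'],c['R'],c['t'],[k for k in c])
E
```

```text
pics
{'time_s': 0.0, 'joints': [-57.033, 22.091, 0.38, -0.027, -68.412, -14.817], 'joint_velocities': [0.005, 0.005, 0.064, -0.044, -0.102, -0.017], 'effort': [0.0, -39.066, 18.741, 4.22, 0.011, -0.0], 'tcp_pos': [0.195, -0.593, 0.229], 'ee_rot': [[-0.95, -0.311, -0.001], [-0.311, 0.95, 0.002], [0.0, 0.002, -1.0]], 'wrist_force': [-0.116, 0.548, 0.014], 'moment': [-0.024, -0.037, 0.003], 'gripper_width': 1.003}
scene [[496.76060224   0.         319.29759928]
 [  0.         496.76060224 236.17707756]
 [  0.           0.           1.        ]] [[-0.64024459  0.76816861  0.0019642 ]
 [ 0.51768706  0.43336231 -0.73769724]
 [-0.56752707 -0.47128982 -0.67512882]] [ 0.4639774  -0.13874982  1.57775241] ['pixels', 'depth', 'mtx', 'R', 't', 'shot']
top [[462.87601397   0.         320.971654  ]
 [  0.         462.87601397 237.12012226]
 [  0.           0.           1.        ]] [[ 2.11345630e-02 -9.99775984e-01  1.14558152e-03]
 [-9.96208001e-01 -2.11558381e-02 -8.43922330e-02]
 [ 8.43975635e-02  6.42355487e-04 -9.96431954e-01]] [-0.09608616  0.59697816  1.12973198] ['pixels', 'depth', 'mtx', 'R', 't', 'shot']
```

View pics/scene0.png

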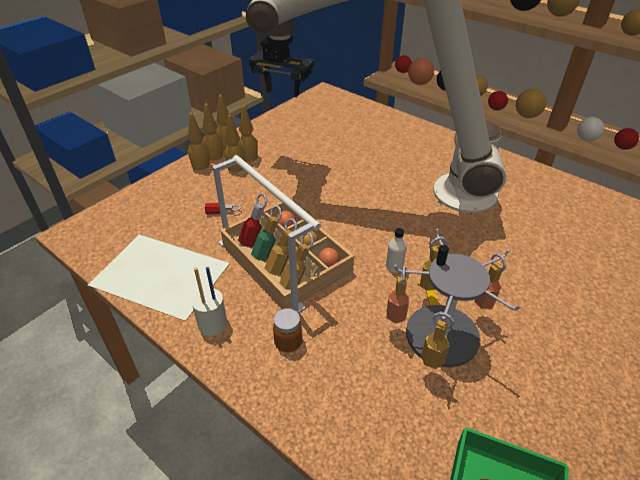

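View pics/top0.png

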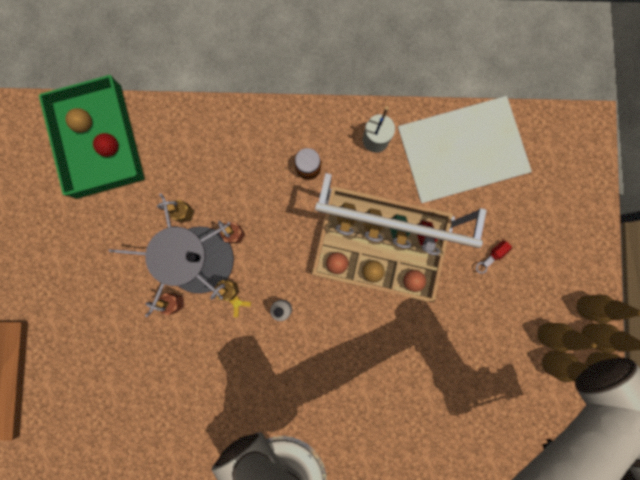

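```bash
cat > h.py <<'E'
import numpy as np,pickle,cv2
def cloud(c):
    d=c['depth'];v,u=np.mgrid[:480,:640];K=c['mtx']
    p=np.stack([(u-K[0,2])/K[0,0]*d,(v-K[1,2])/K[1,1]*d,d],-1)
    return (p-c['t'])@c['R']
def w(c,p): return c['R'].T@(np.array(p)-c['t'])
def proj(c,X):
    X=np.atleast_2d(X);q=X@c['R'].T+c['t'];q=q@c['mtx'].T;return q[:,:2]/q[:,2:]
E
python3 - <<'E'
from h import *
from station import capture,recognise
for n in("scene","top"):
    c=capture(n)
    for l in ["red","red_loop","gold_a","green","crate","lamp","stand","rotor","empty_hook","knob_top","glue","jar"]:
        try:
            r=recognise(l,c); print(n,l,[(round(x['score'],2),np.round(w(c,x['at']),3).tolist()) for x in r[:6]])
        except Exception as e: print(n,l,e)
for n,b in(("scene",(200,150,360,320)),("scene",(370,220,530,380)),("top",(300,170,500,310)),("top",(100,190,300,330))):
    im=cv2.imread(f'pics/{n}0.png')[b[1]:b[3],b[0]:b[2]]
    cv2.imwrite(f'pics/c_{n}_{b[0]}.png',cv2.resize(im,None,fx=3.5,fy=3.5,interpolation=cv2.INTER_CUBIC))
P=cloud(pickle.load(open('top0.pkl','rb')))
for nm,(u,v) in dict(disc=(170,250),knob=(193,257),arrow=(238,303),foot=(215,275),jar=(308,160),glue=(281,311)).items(): print(nm,np.round(P[v,u],3))
E
```

```text
scene red [(0.74, [0.612, -0.326, 0.088]), (0.74, [0.582, -0.527, 0.026])]
scene red_loop [(0.79, [0.611, -0.327, 0.081]), (0.77, [0.578, -0.525, 0.026])]
scene gold_a [(0.97, [0.639, -0.137, 0.091]), (0.62, [0.642, -0.197, 0.077])]
scene green [(0.88, [0.628, -0.26, 0.081]), (0.7, [0.546, 0.227, 0.127])]
scene crate [(0.79, [0.634, -0.169, 0.059]), (0.16, [0.61, -0.328, 0.083])]
scene lamp [(0.69, [0.547, 0.23, 0.129]), (0.61, [0.642, -0.168, 0.242])]
scene stand [(0.66, [0.548, 0.232, 0.123]), (0.18, [0.558, 0.232, 0.205])]
scene rotor [(0.79, [0.554, 0.233, 0.204])]
scene empty_hook [(0.96, [0.561, 0.234, 0.205]), (0.64, [0.434, 0.016, 0.075]), (0.58, [0.646, -0.166, 0.242])]
scene knob_top [(0.6, [0.563, 0.236, 0.206])]
scene glue [(0.86, [0.434, 0.013, 0.075]), (0.49, [0.547, 0.23, 0.128])]
scene jar [(0.41, [0.639, -0.139, 0.091]), (0.29, [0.548, 0.228, 0.125])]
top red [(0.85, [0.569, -0.525, 0.022]), (0.78, [0.59, -0.331, 0.109]), (0.24, [0.531, 0.206, 0.172])]
top red_loop [(0.94, [0.59, -0.327, 0.111]), (0.94, [0.563, -0.522, 0.017])]
top gold_a [(0.79, [0.631, -0.14, 0.109]), (0.7, [0.613, -0.201, 0.113])]
top green [(0.79, [0.603, -0.266, 0.104])]
top crate [(0.81, [0.59, -0.238, 0.041]), (0.54, [0.633, -0.138, 0.108])]
top lamp [(0.98, [0.62, -0.265, 0.256])]
top stand [(0.71, [0.531, 0.205, 0.174]), (0.27, [0.617, -0.262, 0.252])]
top rotor [(0.7, [0.535, 0.229, 0.21])]
top empty_hook [(0.68, [0.538, 0.229, 0.21])]
top knob_top [(0.78, [0.533, 0.226, 0.212])]
top glue [(0.84, [0.421, 0.005, 0.09])]
top jar [(0.68, [0.768, -0.045, 0.083]), (0.63, [0.536, 0.23, 0.212])]
disc [0.549 0.23  0.212]
knob [0.534 0.17  0.256]
arrow [0.43  0.121 0.005]
foot [0.499 0.18  0.014]
jar [ 0.78  -0.048  0.082]
glue [0.422 0.003 0.129]
```

View pics/c_scene_200.png

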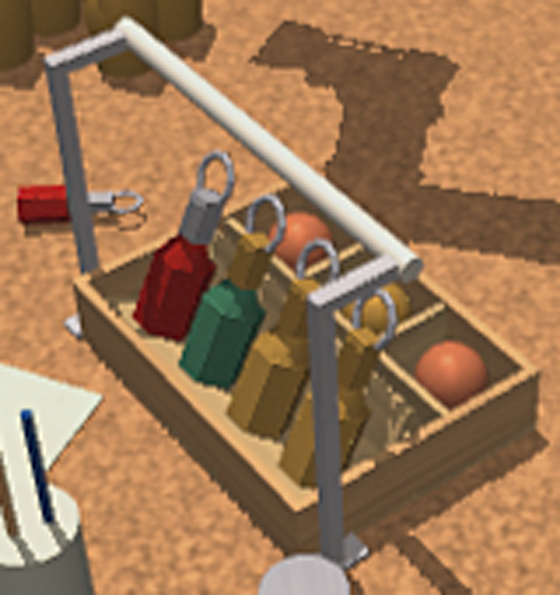

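View pics/c_scene_370.png

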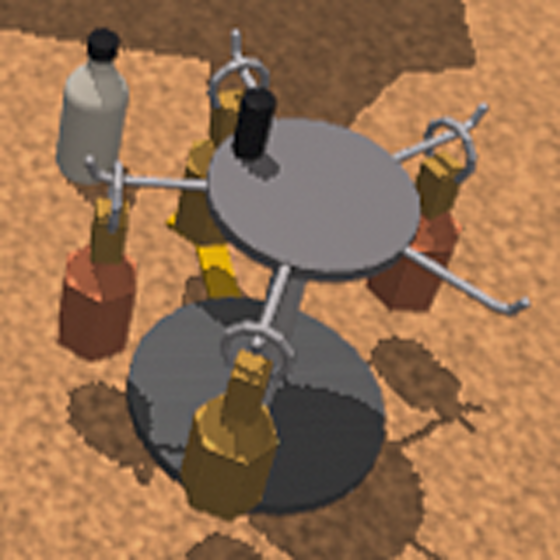

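View pics/c_top_300.png

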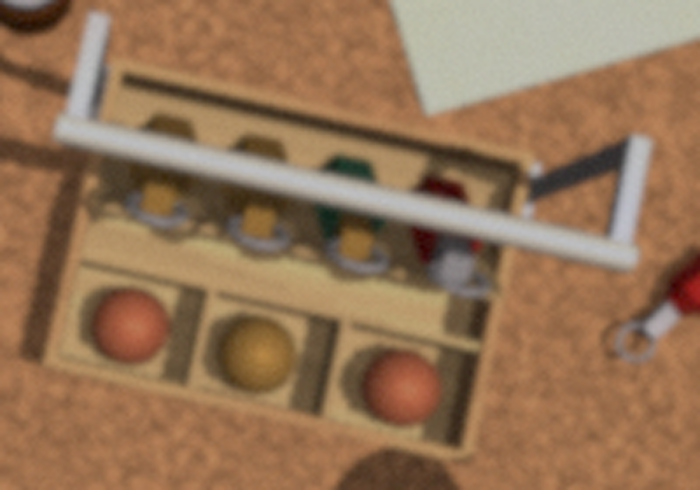

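View pics/c_top_100.png

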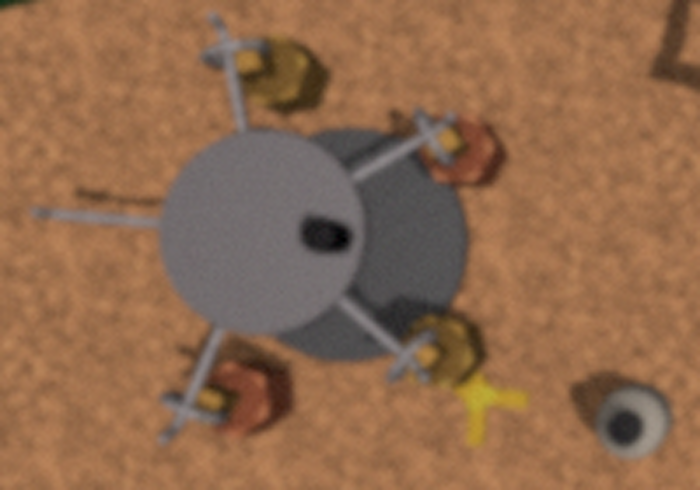

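```bash
python3 - <<'E'
from h import *
from scipy.optimize import least_squares
T=pickle.load(open('top0.pkl','rb'));S=pickle.load(open('scene0.pkl','rb'))
def circ(p):
    p=p.astype(np.float32);(c,r)=cv2.minEnclosingCircle(p[:,:2].copy());return np.round(c,4),round(r,4)
for n,c in(('T',T),('S',S)):
    P=cloud(c);x,y,z=P[...,0],P[...,1],P[...,2];h=c['depth']>0
    hsv=cv2.cvtColor(c['pixels'],cv2.COLOR_RGB2HSV);H,Sa,V=[hsv[...,i].astype(int) for i in range(3)]
    near=np.hypot(x-.54,y-.23)<.25
    m=h&near&(z>.206)&(z<.218)&(np.hypot(x-.54,y-.23)<.07)
    print(n,'disc mean',P[m].mean(0).round(4),m.sum(),circ(P[m]))
    m=h&near&(z>.010)&(z<.018)&(np.hypot(x-.54,y-.23)<.1)
    print(n,'foot',P[m].mean(0).round(4),m.sum(),circ(P[m]))
    m=h&near&(z>.25)&(z<.27);print(n,'knobtop',P[m].mean(0).round(4),m.sum(),circ(P[m]) if m.sum()>3 else '')
    m=h&near&(z<.02)&(H>22)&(H<32)&(Sa>200)&(V>150);print(n,'arrow',P[m].mean(0).round(4),m.sum(),P[m].min(0).round(3),P[m].max(0).round(3))
    if m.sum()>5: print((P[m][::max(1,m.sum()//25)]).round(3).tolist())
    # hook: tip far
    m=h&(y>.30)&(y<.40)&(abs(x-.555)<.06)&(z>.19)&(z<.24)
    q=P[m];print(n,'hook',m.sum());print(q[np.argsort(q[:,1])][::max(1,len(q)//15)].round(3).tolist())
    m=h&(z>.235)&(z<.27)&(abs(y+.2)<.25)&(abs(x-.62)<.1)
    q=P[m];print(n,'lamp',m.sum(),q.min(0).round(3),q.max(0).round(3));
    m=h&(z>.058)&(z<.066)&(abs(y+.22)<.2)&(abs(x-.6)<.16)&(H>8)&(H<25)&(Sa<160)
    r=cv2.minAreaRect(P[m][:,:2].astype(np.float32));print(n,'crate',m.sum(),r)
    m=h&(H<5)|(H>174);m&=(Sa>170)&(abs(y+.33)<.06)&(abs(x-.62)<.1)&(z>.02)
    print(n,'redbody',P[m].mean(0).round(4),m.sum())
E
```

```text
T disc mean [0.537  0.2241 0.2109] 2666 (array([0.5401, 0.2298]), 0.0698)
T foot [0.5331 0.1918 0.0132] 1545 (array([0.5363, 0.2223]), 0.085)
T knobtop [0.534  0.1755 0.2562] 84 (array([0.5345, 0.1768]), 0.0103)<stdin>:15: RuntimeWarning: Mean of empty slice.
  ret = um.true_divide(
Traceback (most recent call last):
ValueError: zero-size array to reduction operation minimum which has no identity
```

```bash
python3 - <<'E'
from h import *
T=pickle.load(open('top0.pkl','rb'));S=pickle.load(open('scene0.pkl','rb'))
for n,c in(('T',T),('S',S)):
    P=cloud(c);x,y,z=P[...,0],P[...,1],P[...,2];h=c['depth']>0
    hsv=cv2.cvtColor(c['pixels'],cv2.COLOR_RGB2HSV);H,Sa,V=[hsv[...,i].astype(int) for i in range(3)]
    def circ(m):
        p=P[m][:,:2].astype(np.float32);(c_,r)=cv2.minEnclosingCircle(p.copy());return np.round(c_,4),round(r,4),P[m].mean(0).round(4),m.sum()
    d=np.hypot(x-.537,y-.2235)
    print(n,'disc',circ(h&(d<.063)&(abs(z-.212)<.006)),'foot',circ(h&(d<.092)&(abs(z-.014)<.004)))
    m=h&(d<.25)&(z>.245)&(z<.275);print('knob',circ(m)) if m.sum()>3 else 0
    m=h&(d<.25)&(z<.03)&(H>20)&(H<34)&(Sa>190)&(V>100)
    print(n,'arrow',m.sum(),P[m][::max(1,m.sum()//40),:2].round(3).tolist())
    m=h&(y>.295)&(y<.40)&(abs(x-.555)<.06)&(z>.18)&(z<.25)
    q=P[m];print(n,'hook',m.sum());print(q[np.argsort(q[:,1])][::max(1,len(q)//15)].round(3).tolist())
    m=h&(z>.235)&(z<.27)&(abs(y+.2)<.25)&(abs(x-.62)<.1)
    q=P[m];mn=q.mean(0);print(n,'lamp',m.sum(),mn.round(4),cv2.minAreaRect(q[:,:2].astype(np.float32)),cv2.fitLine(q[:,:2].astype(np.float32),cv2.DIST_HUBER,0,.01,.01).T)
    m=h&(abs(z-.062)<.004)&(abs(y+.22)<.2)&(abs(x-.6)<.16)
    r=cv2.minAreaRect(P[m][:,:2].astype(np.float32));print(n,'crate',m.sum(),r)
    if 1:
        im=c['pixels'].copy();im[m]=(0,255,0);cv2.imwrite(f'pics/m_{n}.png',cv2.resize(im[150:330,180:500],None,fx=2.4,fy=2.4)[...,::-1])
E
```

```text
T disc (array([0.5372, 0.2234]), 0.0631, array([0.5368, 0.2236, 0.2109]), np.int64(2626)) foot (array([0.5363, 0.2223]), 0.085, array([0.5331, 0.1918, 0.0132]), np.int64(1545))
knob (array([0.5337, 0.1765]), 0.0104, array([0.5338, 0.1753, 0.2558]), np.int64(88))
T arrow 8 [[0.443, 0.128], [0.44, 0.131], [0.44, 0.127], [0.435, 0.132], [0.431, 0.106], [0.431, 0.096], [0.408, 0.126], [0.405, 0.128]]
T hook 90
[[0.542, 0.296, 0.209], [0.544, 0.3, 0.21], [0.542, 0.304, 0.211], [0.542, 0.31, 0.206], [0.544, 0.314, 0.206], [0.544, 0.319, 0.21], [0.541, 0.322, 0.207], [0.543, 0.326, 0.207], [0.546, 0.331, 0.205], [0.541, 0.335, 0.206], [0.545, 0.341, 0.207], [0.547, 0.344, 0.209], [0.545, 0.348, 0.215], [0.543, 0.349, 0.211], [0.546, 0.352, 0.22]]
T lamp 1926 [ 0.6149 -0.2432  0.2533] ((0.6374633312225342, -0.2432045340538025), (0.3405398726463318, 0.07869739830493927), 78.24469757080078) [[ 0.20803945  0.97812045  0.6114725  -0.22454007]]
T crate 1864 ((0.5949853658676147, -0.18800458312034607), (0.4077570140361786, 0.24152329564094543), 73.5987319946289)
S disc (array([0.5374, 0.2229]), 0.
[... 878 characters left out ...]
2, 0.163]]
S hook 107
[[0.546, 0.295, 0.207], [0.546, 0.3, 0.208], [0.543, 0.304, 0.209], [0.545, 0.309, 0.205], [0.543, 0.313, 0.208], [0.542, 0.317, 0.207], [0.546, 0.321, 0.205], [0.547, 0.326, 0.206], [0.546, 0.33, 0.206], [0.548, 0.334, 0.208], [0.548, 0.338, 0.208], [0.55, 0.342, 0.21], [0.548, 0.346, 0.208], [0.549, 0.349, 0.215], [0.548, 0.351, 0.212], [0.55, 0.354, 0.22]]
S lamp 1231 [ 0.6307 -0.2216  0.2529] ((0.6405298113822937, -0.24533602595329285), (0.34451237320899963, 0.07888010144233704), 78.46646881103516) [[ 0.19627857  0.9805482   0.61265504 -0.25059283]]
S crate 1431 ((0.5955499410629272, -0.1923331916332245), (0.4002111852169037, 0.23536069691181183), 75.57530975341797)
```

View pics/m_T.png

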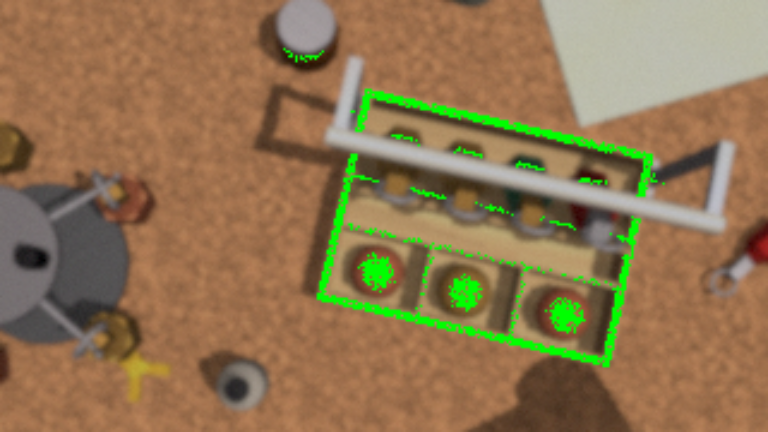

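Request:
{"method": "apply_moves", "body": {"plan": [[[100,0.3,0.9,0.3,0,0,0],[60,0.3,0.9,0.3,0,0,0],[60,0.3,0.9,0.3,0,0,0],[60,0.3,0.9,0.3,0,0,0],[60,0.4,0.9,0.3,0,0,0],[60,0.4,0.9,0.3,0,0,0],[60,0.4,0.9,0.3,0,0,0],[60,0.4,0.9,0.3,0,0,0],[60,0.4,0.9,0.3,0,0,0],[60,0.4,0.9,0.3,0,0,0]]]}}

```text
time_s: 2.23
tcp_pos: [0.2843, -0.3617, 0.3046]
ee_rot: [[-0.953, -0.303, -0.003], [-0.303, 0.953, 0.004], [0.002, 0.005, -1.0]]
wrist_force: [1.6, 1.0, 0.3]
gripper_width: 0.611
```

```bash
python3 - <<'E'
from h import *
from station import sense
S=pickle.load(open('scene0.pkl','rb'))
P=cloud(S).reshape(-1,3)
q=P[(np.abs(P-[.195,-.593,.3])<[.15,.15,.15]).all(1)&(P[:,2]>.2)]
R=np.array([[-0.95,-0.311,-0.001],[-0.311,0.95,0.002],[0,0.002,-1]])
t=(q-[.195,-.593,.229])@R
for lo in np.arange(-.14,.02,.01):
    k=t[(t[:,2]>=lo)&(t[:,2]<lo+.01)]
    if len(k):print(round(lo,3),len(k),np.percentile(k,[1,99],axis=0).round(3).tolist())
s=sense();print({k:np.round(v,4).tolist() for k,v in s.items()})
T=pickle.load(open('top0.pkl','rb'));P=cloud(T);x,y,z=P[...,0],P[...,1],P[...,2]
m=(abs(z-.062)<.003)&(y<-.07)&(y>-.385)&~((y>-.1)&(x>.73))&(abs(x-.6)<.17)
r=cv2.minAreaRect(P[m][:,:2].astype(np.float32));print(r,cv2.boxPoints(r))
E
```

```text
-0.14 88 [[-0.028, -0.05, -0.14], [0.018, 0.016, -0.13]]
-0.13 86 [[-0.029, -0.053, -0.13], [0.022, 0.017, -0.12]]
-0.12 98 [[-0.031, -0.05, -0.12], [0.025, 0.017, -0.11]]
-0.11 416 [[-0.041, -0.094, -0.109], [0.034, 0.094, -0.1]]
-0.1 186 [[-0.039, -0.093, -0.1], [0.027, 0.093, -0.09]]
-0.09 161 [[-0.042, -0.09, -0.09], [0.02, 0.09, -0.08]]
-0.08 178 [[-0.042, -0.084, -0.08], [0.031, 0.086, -0.07]]
-0.07 44 [[-0.039, -0.086, -0.07], [0.029, 0.087, -0.061]]
-0.06 23 [[-0.016, -0.061, -0.06], [0.025, 0.077, -0.051]]
-0.05 38 [[-0.016, -0.061, -0.05], [0.009, 0.06, -0.04]]
-0.04 41 [[-0.017, -0.058, -0.04], [0.01, 0.057, -0.03]]
-0.03 30 [[-0.015, -0.057, -0.03], [0.013, 0.056, -0.021]]
-0.02 39 [[-0.016, -0.054, -0.02], [0.012, 0.054, -0.011]]
-0.01 30 [[-0.013, -0.054, -0.01], [0.014, 0.052, -0.001]]
0.0 23 [[-0.013, -0.055, 0.0], [0.012, 0.053, 0.01]]
{'time_s': 2.2333, 'joints': [-31.5878, 2.9592, -13.7607, -0.1149, -73.5532, -40.726], 'joint_velocities': [39.7752, -19.241, -7.0594, -0.2409, -11.5905, -39.4579], 'effort': [-3.4282, -21.2192, 19.0936, 4.3175, 0.0434, 0.4679], 'tcp_pos': [0.2843, -0.3617, 0.3046], 'ee_rot': [[-0.9529, -0.3033, -0.0031], [-0.3033, 0.9529, 0.0041], [0.0017, 0.0049, -1.0]], 'wrist_force': [1.5827, 1.0162, 0.3101], 'moment': [-0.0112, -0.0329, -0.0598], 'gripper_width': 0.6107}
((0.5834840536117554, -0.22725437581539154), (0.30769261717796326, 0.2200234830379486), 78.245361328125) [[ 0.44443762 -0.35546267]
 [ 0.659847   -0.40028608]
 [ 0.7225305  -0.09904608]
 [ 0.5071211  -0.05422267]]
```

Request:
{"method": "apply_moves", "body": {"plan": [[[60,0.42,0.95,0,0,0,0],[60,0.42,0.95,0,0,0,0],[60,0.42,0.95,0,0,0,0],[60,0.42,0.95,0,0,0,0],[60,0.42,0.95,0,0,0,0],[60,0.42,0.95,0,0,0,0],[60,0.42,0.95,0,0,0,0],[60,0.42,0.95,0,0,0,0],[60,0.42,0.95,0,0,0,0],[60,0.42,0.95,0,0,0,0],[60,0.42,0.95,0,0,0,0],[60,0.42,0.95,0,0,0,0]]]}}

```text
time_s: 3.23
tcp_pos: [0.4136, -0.0624, 0.311]
ee_rot: [[-0.953, -0.303, 0.012], [-0.303, 0.953, 0.0], [-0.012, -0.004, -1.0]]
wrist_force: [-0.7, -0.1, 0.3]
gripper_width: 0.6
```

```bash
python3 - <<'E'
from station import sense
import numpy as np
s=sense();print({k:np.round(s[k],4).tolist() for k in('joints','tcp_pos','ee_rot')})
E
```

```text
{'joints': [14.0007, -2.3348, -18.2977, 0.1675, -73.3531, -86.4045], 'tcp_pos': [0.4136, -0.0624, 0.311], 'ee_rot': [[-0.9529, -0.3031, 0.0123], [-0.3031, 0.953, 0.0002], [-0.0117, -0.0036, -0.9999]]}
```

Request:
{"method": "apply_moves", "body": {"plan": [[[60,0.44,0.87,0,0,0,0],[60,0.44,0.87,0,0,0,0],[60,0.44,0.87,0,0,0,0],[60,0.44,0.87,0,0,0,0],[60,0.44,0.87,0,0,0,0],[60,0.44,0.87,0,0,0,0],[60,0.44,0.87,0,0,0,0],[60,0.44,0.87,0,0,0,0],[60,0.44,0.87,0,0,0,0],[60,0.44,0.87,0,0,0,0],[60,0.44,0.6,0,0,0,0],[60,0,0,0,0,0,0]]]}}

```text
time_s: 4.23
tcp_pos: [0.5394, 0.1873, 0.3127]
ee_rot: [[-0.951, -0.31, 0.019], [-0.31, 0.951, 0.003], [-0.019, -0.003, -1.0]]
wrist_force: [0.4, 0.2, 0.1]
gripper_width: 0.6
```

```bash
python3 - <<'E'
from station import sense,capture
from h import *
s=sense();print({k:np.round(s[k],4).tolist() for k in('joints','tcp_pos','ee_rot')})
c=capture('top');cv2.imwrite('pics/t2.png',cv2.resize(c['pixels'][170:330,90:320,::-1],None,fx=3.2,fy=3.2))
c=capture('scene');cv2.imwrite('pics/s2.png',cv2.resize(c['pixels'][150:380,330:560,::-1],None,fx=2.5,fy=2.5))
E
```

```text
{'joints': [35.6626, 13.5465, -0.1699, 0.5044, -75.323, -107.7312], 'tcp_pos': [0.5394, 0.1873, 0.3127], 'ee_rot': [[-0.9506, -0.3099, 0.0186], [-0.3099, 0.9508, 0.0029], [-0.0186, -0.003, -0.9998]]}
```

View pics/s2.png

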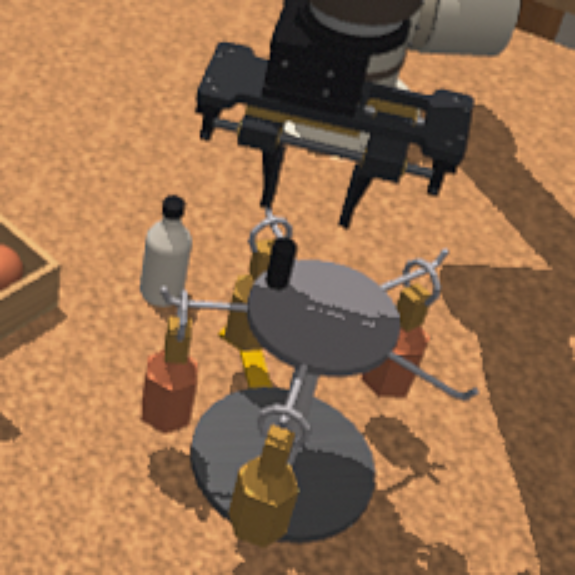

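Request:
{"method": "apply_moves", "body": {"plan": [[[60,-0.1,-0.22,-0.2,0,0.018,0],[60,-0.1,-0.22,-0.5,0,0,0],[60,0,0,-0.8,0,0,0],[60,0,0,-0.8,0,0,0],[60,0,0,-0.7,0,0,0],[60,0,0,-0.25,0,0,0],[60,0,0,0,0,0,0]]]}}

```text
time_s: 4.92
tcp_pos: [0.5285, 0.1654, 0.2313]
ee_rot: [[-0.953, -0.303, -0.002], [-0.303, 0.953, 0.005], [0.001, 0.005, -1.0]]
wrist_force: [-0.4, -0.3, -0.0]
gripper_width: 0.599
```

Request:
{"method": "apply_moves", "body": {"plan": [[[60,0.22,0.42,0,0,0,0],[60,0,0,0,0,0,0]]]}}

```text
time_s: 5.08
tcp_pos: [0.5344, 0.175, 0.2329]
ee_rot: [[-0.953, -0.301, -0.001], [-0.301, 0.953, 0.005], [-0.0, 0.005, -1.0]]
wrist_force: [0.2, 0.1, 0.5]
gripper_width: 0.599
```

```bash
python3 - <<'E'
from station import sense,capture
from h import *
s=sense();print({k:np.round(s[k],4).tolist() for k in('joints','tcp_pos','ee_rot','wrist_force')})
c=capture('scene');cv2.imwrite('pics/s3.png',cv2.resize(c['pixels'][150:380,330:560,::-1],None,fx=2.5,fy=2.5))
E
```

```text
{'joints': [34.4892, 15.8406, -8.2167, -0.3085, -65.8334, -106.8218], 'tcp_pos': [0.5344, 0.175, 0.2329], 'ee_rot': [[-0.9535, -0.3014, -0.0012], [-0.3014, 0.9535, 0.0051], [-0.0004, 0.0053, -1.0]], 'wrist_force': [0.2282, 0.0851, 0.4629]}
```

View pics/s3.png

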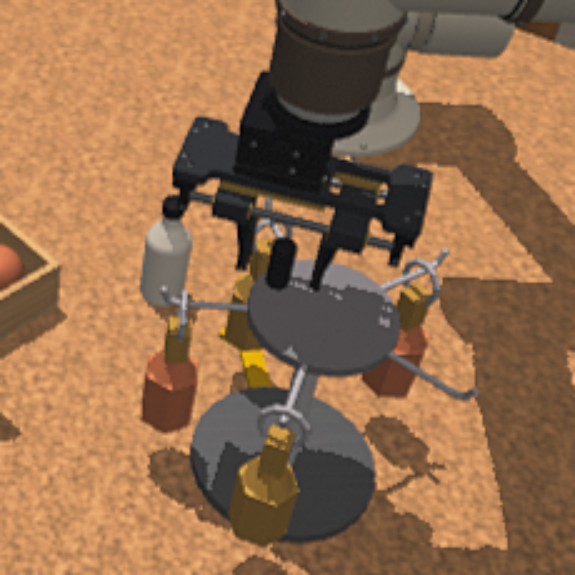

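Request:
{"method": "apply_moves", "body": {"plan": [[[0,0,0,0,0,0,0],[0,0,0,0,0,0,0],[0,0,0,0,0,0,0],[0,0,0,0,0,0,0],[0,0,0,0,0,0,0]]]}}

```text
time_s: 5.55
tcp_pos: [0.5352, 0.1754, 0.2363]
ee_rot: [[-0.953, -0.302, 0.003], [-0.302, 0.953, 0.008], [-0.006, 0.006, -1.0]]
wrist_force: [-0.4, -0.1, 0.5]
gripper_width: 0.314
```

```bash
cat > arc.py <<'E'
import sys,numpy as np
from station import sense
C=np.array([.5372,.2225])
p=np.array(sense()['tcp_pos'])[:2];a=np.degrees(np.arctan2(*(p-C)[::-1]));print('pos',p.round(4),'r',np.hypot(*(p-C)).round(4),'ang',a.round(2),'f',np.round(sense()['wrist_force'],1),'z',sense()['tcp_pos'][2])
n=int(sys.argv[1]);st=float(sys.argv[2]);o=p
for k in range(1,n+1):
    t=np.radians(a+st*k);q=C+.046*np.array([np.cos(t),np.sin(t)]);print(((q-o)/.025).round(3).tolist(),end=' ');o=q
E
python3 arc.py 12 5
```

```text
pos [0.5352 0.1754] r 0.0471 ang -92.41 f [-0.4 -0.1  0.5] z 0.23633046513683345
[0.162, 0.044] [0.16, 0.014] [0.158, 0.028] [0.155, 0.042] [0.151, 0.055] [0.145, 0.068] [0.139, 0.08] [0.131, 0.092] [0.123, 0.103] [0.113, 0.114] [0.103, 0.123] [0.092, 0.132]
```

Request:
{"method": "apply_moves", "body": {"plan": [[[0,0,0,-0.08,0,0,0],[0,0,0,-0.08,0,0,0],[0,0,0,-0.08,0,0,0],[0,0,0,-0.05,0,0,0]]]}}

```text
time_s: 5.88
tcp_pos: [0.5373, 0.1754, 0.2348]
ee_rot: [[-0.952, -0.304, 0.012], [-0.304, 0.953, 0.008], [-0.014, 0.004, -1.0]]
wrist_force: [-2.1, -0.2, 3.2]
gripper_width: 0.22
```

```bash
python3 arc.py 12 5
```

```text
pos [0.5373 0.1754] r 0.0471 ang -89.91 f [-2.1 -0.2  3.2] z 0.23482181533915863
[0.16, 0.052] [0.159, 0.021] [0.157, 0.035] [0.153, 0.049] [0.148, 0.062] [0.142, 0.074] [0.135, 0.086] [0.127, 0.098] [0.118, 0.109] [0.108, 0.119] [0.098, 0.128] [0.086, 0.136]
```

Request:
{"method": "apply_moves", "body": {"plan": [[[0,0.14,0.03,-0.04,0,0.004,0],[0,0.15,0.02,-0.03,0,0.004,0],[0,0.15,0.035,-0.03,0,0.003,0],[0,0.15,0.05,-0.03,0,0.002,0],[0,0.145,0.062,-0.03,0,0.002,0],[0,0.14,0.075,-0.03,0,0.002,0]]]}}

```text
time_s: 6.38
tcp_pos: [0.5598, 0.1806, 0.2348]
ee_rot: [[-0.952, -0.306, -0.005], [-0.306, 0.952, 0.006], [0.003, 0.007, -1.0]]
wrist_force: [-3.3, 0.7, 6.3]
gripper_width: 0.222
```

```bash
python3 arc.py 12 5
```

```text
pos [0.5598 0.1806] r 0.0476 ang -61.64 f [-3.3  0.7  6.3] z 0.23477429477314496
[0.107, 0.139] [0.13, 0.094] [0.121, 0.105] [0.112, 0.115] [0.101, 0.124] [0.09, 0.133] [0.078, 0.14] [0.066, 0.146] [0.053, 0.152] [0.039, 0.156] [0.026, 0.158] [0.012, 0.16]
```

Request:
{"method": "apply_moves", "body": {"plan": [[[0,0.12,0.11,-0.02,0,0,0],[0,0.125,0.1,-0.02,0,0,0],[0,0.12,0.108,-0.02,0,0.001,0],[0,0.112,0.115,-0.02,0,0.001,0],[0,0.1,0.124,-0.02,0,0.001,0],[0,0.088,0.133,-0.02,0,0.001,0],[0,0.076,0.14,-0.02,0,0.001,0],[0,0.063,0.146,-0.02,0,0.001,0],[0,0.05,0.152,-0.02,0,0.001,0],[0,0.037,0.155,-0.02,0,0.001,0]]]}}

```text
time_s: 7.22
tcp_pos: [0.5839, 0.2135, 0.2348]
ee_rot: [[-0.952, -0.306, -0.017], [-0.306, 0.952, 0.003], [0.015, 0.008, -1.0]]
wrist_force: [-3.7, -1.9, 7.0]
gripper_width: 0.218
```

```bash
python3 arc.py 12 5
```

```text
pos [0.5839 0.2135] r 0.0475 ang -10.87 f [-3.7 -1.9  7. ] z 0.23479524475629188
[-0.036, 0.17] [0.009, 0.16] [-0.005, 0.16] [-0.019, 0.159] [-0.032, 0.157] [-0.046, 0.154] [-0.059, 0.149] [-0.072, 0.143] [-0.084, 0.137] [-0.096, 0.129] [-0.107, 0.12] [-0.117, 0.11]
```

Request:
{"method": "apply_moves", "body": {"plan": [[[0,0.01,0.16,-0.015,0,-0.001,0],[0,0.008,0.16,-0.015,0,-0.001,0],[0,-0.006,0.16,-0.015,0,-0.001,0],[0,-0.02,0.158,-0.015,0,-0.001,0],[0,-0.034,0.156,-0.015,0,-0.001,0],[0,-0.046,0.153,-0.015,0,0,0],[0,-0.06,0.148,-0.015,0,0,0],[0,-0.05,0.1,-0.01,0,0,0],[0,0,0,-0.01,0,0,0]]]}}

```text
time_s: 7.97
tcp_pos: [0.5801, 0.2411, 0.2348]
ee_rot: [[-0.952, -0.306, -0.014], [-0.306, 0.952, -0.006], [0.015, -0.002, -1.0]]
wrist_force: [-4.4, -0.3, 6.9]
gripper_width: 0.22
```

```bash
python3 arc.py 6 4; python3 - <<'E'
from station import capture
from h import *
for n,b in (('top',(100,190,300,330)),('scene',(360,200,540,380))):
    c=capture(n);pickle.dump(c,open(n+'4.pkl','wb'))
    cv2.imwrite(f'pics/{n}4.png',cv2.resize(c['pixels'][b[1]:b[3],b[0]:b[2],::-1],None,fx=3.3,fy=3.3,interpolation=cv2.INTER_CUBIC))
E
```

```text
pos [0.5801 0.2411] r 0.0467 ang 23.47 f [-4.4 -0.3  6.9] z 0.23479705170155724
[-0.082, 0.104] [-0.063, 0.112] [-0.071, 0.107] [-0.078, 0.102] [-0.085, 0.096] [-0.092, 0.09]
```

View pics/top4.png

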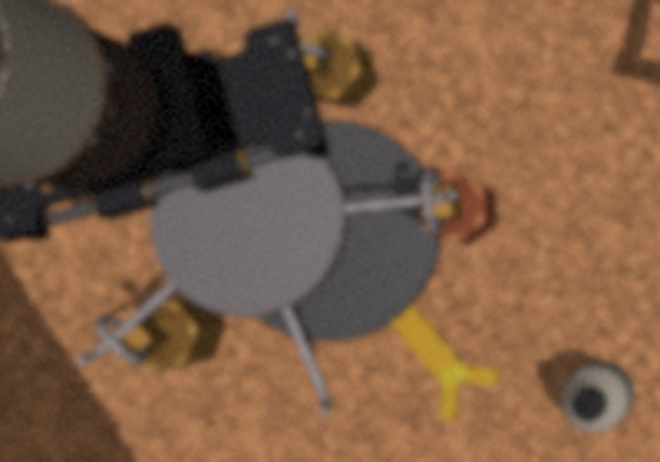

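View pics/scene4.png

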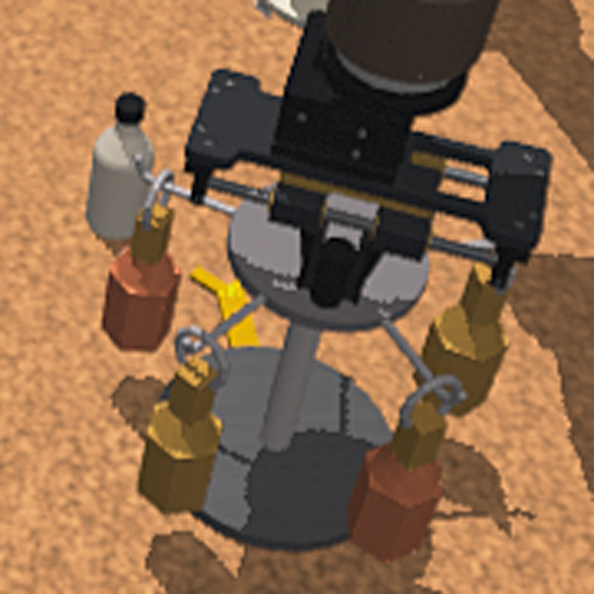

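```bash
cat > ang.py <<'E'
from h import *
import sys
def ray(c,u,v,z):
    K=c['mtx'];d=np.stack([(u-K[0,2])/K[0,0],(v-K[1,2])/K[1,1],np.ones_like(u,float)],-1)@c['R'];o=-c['R'].T@c['t']
    return o+d*((z-o[2])/d[...,2:])
def run(f):
    c=pickle.load(open(f,'rb'));P=cloud(c);x,y,z=P[...,0],P[...,1],P[...,2]
    hsv=cv2.cvtColor(c['pixels'],cv2.COLOR_RGB2HSV);H,S,V=[hsv[...,i].astype(int) for i in range(3)]
    d=np.hypot(x-.5372,y-.2225)
    m=(d<.2)&(d>.08)&(z<.03)&(H>20)&(H<34)&(S>190)&(V>100)
    v,u=np.nonzero(m);q=ray(c,u,v,.006)[:,:2]-[.5372,.2225]
    r=np.hypot(*q.T);a=np.degrees(np.arctan2(q[:,1],q[:,0]))%360
    print(f,'arrow n',m.sum())
    for lo in np.arange(.085,.175,.01):
        k=(r>=lo)&(r<lo+.01)
        if k.sum()>2:
            aa=a[k];print(round(lo,3),k.sum(),aa.mean().round(2),((aa.min()+aa.max())/2).round(2),aa.min().round(1),aa.max().round(1))
    print('all mean ang',(np.degrees(np.arctan2(q.mean(0)[1],q.mean(0)[0]))%360).round(2))
    m=(d>.07)&(d<.14)&(z>.195)&(z<.225)
    A=np.degrees(np.arctan2(y-.2225,x-.5372))%360
    h=m&(A>170)&(A<260)
    if len(sys.argv)>2:
        h&=abs(A-float(sys.argv[2]))<15
    for lo in np.arange(.07,.14,.01):
        k=h&(d>=lo)&(d<lo+.01)
        if k.sum()>1:print('hook',round(lo,3),k.sum(),A[k].mean().round(2),z[k].mean().round(4))
for f in sys.argv[1].split(','):run(f)
E
python3 ang.py top4.pkl,scene4.pkl 205
```

```text
top4.pkl arrow n 37
0.085 5 222.91 222.72 219.5 225.9
0.095 8 222.31 222.89 219.8 226.0
0.105 4 222.4 222.39 220.5 224.3
0.115 8 223.6 223.52 220.9 226.2
0.125 7 223.03 222.61 219.8 225.4
all mean ang 222.23
hook 0.07 14 205.66 0.2076
hook 0.08 14 205.77 0.2073
hook 0.09 15 205.58 0.2069
hook 0.1 14 205.58 0.2065
hook 0.11 15 205.58 0.2067
hook 0.12 14 205.79 0.2106
hook 0.13 9 205.64 0.219
scene4.pkl arrow n 160
0.085 4 225.92 224.4 219.1 229.7
0.095 27 224.22 224.36 218.2 230.5
0.105 19 222.78 223.74 218.8 228.7
0.115 9 223.49 223.57 218.5 228.6
0.125 17 225.28 224.55 220.7 228.4
0.135 26 223.54 223.56 219.2 227.9
0.145 28 224.28 224.32 219.8 228.9
0.155 18 228.11 226.37 221.0 231.7
0.165 12 230.2 230.23 228.3 232.2
all mean ang 225.19
```

Request:
{"method": "apply_moves", "body": {"plan": [[[0,-0.056,0.115,-0.01,0,0,0],[0,-0.064,0.112,-0.01,0,0,0],[0,-0.072,0.107,-0.01,0,0,0],[0,-0.079,0.1,-0.01,0,0,0],[0,-0.02,0.03,-0.01,0,0,0],[0,0,0,-0.01,0,0,0]]]}}

```text
time_s: 8.57
tcp_pos: [0.5737, 0.2511, 0.2348]
ee_rot: [[-0.952, -0.305, -0.013], [-0.305, 0.952, -0.01], [0.015, -0.005, -1.0]]
wrist_force: [-2.1, -2.6, 4.6]
gripper_width: 0.221
```

```bash
python3 arc.py 3 1; cat > snap.py <<'E'
from station import capture
from h import *
import sys
t=sys.argv[1]
for n in sys.argv[2].split(','):
    c=capture(n);pickle.dump(c,open(n+t+'.pkl','wb'));cv2.imwrite(f'pics/{n}{t}.png',c['pixels'][...,::-1])
E
python3 snap.py 5 top; python3 ang.py top5.pkl 223
```

```text
pos [0.5737 0.2511] r 0.0463 ang 38.09 f [-2.1 -2.6  4.6] z 0.23478687569579898
[-0.03, 0.017] [-0.02, 0.025] [-0.021, 0.024] top5.pkl arrow n 51
0.085 8 223.46 223.75 220.5 227.0
0.095 15 223.08 222.62 219.2 226.0
0.105 11 222.49 222.76 219.5 226.1
0.115 8 223.01 222.84 220.3 225.4
0.125 5 222.68 222.42 220.9 224.0
0.155 3 220.85 222.79 216.8 228.8
all mean ang 222.88
hook 0.07 15 220.47 0.2084
hook 0.08 15 220.28 0.2083
hook 0.09 14 220.29 0.2069
hook 0.1 14 219.98 0.2063
hook 0.11 15 220.21 0.2068
hook 0.12 12 220.26 0.2098
hook 0.13 7 220.39 0.2196
```

Request:
{"method": "apply_moves", "body": {"plan": [[[0,-0.04,0.05,-0.01,0,0,0],[0,-0.025,0.035,-0.01,0,0,0],[0,0,0,-0.01,0,0,0]]]}}

```text
time_s: 8.87
tcp_pos: [0.5723, 0.2527, 0.2348]
ee_rot: [[-0.953, -0.304, -0.012], [-0.304, 0.953, -0.011], [0.015, -0.007, -1.0]]
wrist_force: [-2.1, -2.5, 5.3]
gripper_width: 0.214
```

```bash
python3 arc.py 3 1; python3 snap.py 6 top; python3 ang.py top6.pkl 223|grep -v arrow
```

```text
pos [0.5723 0.2527] r 0.0463 ang 40.68 f [-2.1 -2.5  5.3] z 0.23479872609210733
[-0.029, 0.017] [-0.022, 0.024] [-0.022, 0.023] 0.085 6 222.98 222.59 219.2 225.9
0.095 10 222.25 222.42 219.8 225.0
0.105 11 222.43 222.45 219.7 225.2
0.115 10 222.09 221.99 219.6 224.4
0.125 11 222.37 222.23 219.8 224.6
0.155 5 221.8 222.95 216.5 229.4
all mean ang 222.61
hook 0.07 14 222.79 0.2081
hook 0.08 16 222.85 0.2077
hook 0.09 14 222.77 0.2065
hook 0.1 16 222.81 0.2062
hook 0.11 12 222.78 0.2071
hook 0.12 14 222.9 0.2102
hook 0.13 8 222.89 0.2199
```

Request:
{"method": "apply_moves", "body": {"plan": [[[30,0,0,0,0,0,0],[40,0,0,0,0,0,0],[60,0,0,0,0,0,0],[60,0,0,0.3,0,0,0],[60,0,0,0.8,0,0,0],[60,0,0,1,0,0,0],[60,0,0,1,0,0,0],[60,0,0,1,0,0,0],[60,0,0,0.5,0,0,0]]]}}

```text
time_s: 9.67
tcp_pos: [0.5692, 0.2555, 0.3442]
ee_rot: [[-0.952, -0.304, -0.027], [-0.304, 0.953, -0.013], [0.03, -0.004, -1.0]]
wrist_force: [-0.7, 0.2, 1.2]
gripper_width: 0.597
```

```bash
python3 snap.py 7 top; python3 ang.py top7.pkl 223|grep hook; cat > kin.py <<'E'
import numpy as np, json
from scipy.optimize import least_squares
from scipy.spatial.transform import Rotation as Ro
D=[([-57.033,22.091,.38,-.027,-68.412,-14.817],[.195,-.593,.229]),
([-31.5878,2.9592,-13.7607,-0.1149,-73.5532,-40.726],[0.2843,-0.3617,0.3046]),
([14.0007,-2.3348,-18.2977,0.1675,-73.3531,-86.4045],[0.4136,-0.0624,0.311]),
([35.6626,13.5465,-0.1699,0.5044,-75.323,-107.7312],[0.5394,0.1873,0.3127]),
([34.4892,15.8406,-8.2167,-0.3085,-65.8334,-106.8218],[0.5344,0.175,0.2329])]
try: D+=[tuple(x) for x in json.load(open('kd.json'))]
except Exception: pass
def rot(ax,d): return Ro.from_euler(ax,d,degrees=True).as_matrix()
# rotation model: R=Rz(j1)Ry(j2)Ry(-j3)Rx(j4)Ry(-j5) ... tool
def fk(p,j):
    a,lat,h,l1x,l1,l2x,l2z,lt=p
    R1=rot('z',j[0]);R2=R1@rot('y',j[1]);R3=R2@rot('y',-j[2]);R4=R3@rot('x',j[3]);R5=R4@rot('y',-j[4]);R6=R5@rot('x',j[5])
    pos=R1@[a,lat,h]+R2@[l1x,0,l1]+R3@[l2x,0,l2z]+R5@[lt,0,0]
    return pos,R6
P0=[0,-.16,.3,0,.35,.35,0,.2]
E
cat > fit.py <<'E'
from kin import *
from station import sense
s=sense();D.append((list(s['joints']),list(s['tcp_pos'])))
try:k=json.load(open('kd.json'))
except Exception:k=[]
k.append([list(map(float,s['joints'])),list(map(float,s['tcp_pos']))]);json.dump(k,open('kd.json','w'))
r=least_squares(lambda p:np.concatenate([fk(p,j)[0]-x for j,x in D]+[1e-3*(p-P0)]),P0)
print(r.x.round(4),np.abs(r.fun[:-8]).max(),len(D));np.save('kp.npy',r.x)
p,R=fk(r.x,s['joints']);E=np.array(s['ee_rot']);print((R.T@E).round(3).tolist())
print(np.round(s['joints'],1),np.round(s['tcp_pos'],4))
E
python3 fit.py
```

```text
hook 0.07 13 222.85 0.2075
hook 0.08 15 222.99 0.2078
hook 0.09 14 222.88 0.2075
hook 0.1 16 222.85 0.2066
hook 0.11 12 222.77 0.2069
hook 0.12 14 223.03 0.2094
hook 0.13 8 222.87 0.2197
[-0.0032 -0.1595  0.0679  0.0026  0.5614  0.4217  0.0051  0.2069] 0.004458340112563852 6
[[-0.004, -0.011, 1.0], [0.741, -0.672, -0.004], [0.672, 0.741, 0.011]]
[  38.8   20.    13.7   -0.3  -85.2 -111.1] [0.5699 0.2558 0.3462]
```

Request:
{"method": "apply_moves", "body": {"plan": [[[60,-0.2,-0.8,0.4,0,0,0],[60,-0.2,-0.9,0.4,0,0,0],[60,-0.2,-0.9,0.4,0,0,0],[60,-0.3,-0.9,0.4,0,0,0],[60,-0.3,-0.9,0.4,0,-0.1,0],[60,-0.3,-0.9,0.4,0,-0.1,0],[60,-0.3,-0.9,0.4,0,-0.1,0],[60,-0.3,-0.9,0.4,0,-0.1,0],[60,-0.3,-0.9,0.4,0,-0.1,0],[60,-0.3,-0.9,0,0,-0.1,0],[60,0,-0.5,0,0,-0.1,0],[60,0,0,0,0,0,0]]]}}

```text
time_s: 10.72
tcp_pos: [0.4976, 0.017, 0.4261]
ee_rot: [[-0.732, -0.234, 0.64], [-0.31, 0.951, -0.008], [-0.607, -0.204, -0.768]]
wrist_force: [-0.7, -0.4, -2.1]
gripper_width: 0.599
```

```bash
python3 fit.py
```

```text
[-0.0828 -0.1761  0.144   0.1441  0.4104  0.3991  0.0146  0.1163] 0.08758834099779961 7
[[0.068, 0.62, 0.782], [0.979, -0.192, 0.068], [0.192, 0.761, -0.62]]
[  30.4  -15.6  -33.    30.1  -41.2 -119.8] [0.4976 0.017  0.4261]
```

```bash
sed -i "s/rot('x',j\[3\])/rot('x',-j[3])/; s/rot('x',j\[5\])/rot('x',-j[5])/" kin.py; python3 fit.py; sed -i '$d' fit.py; echo "print(np.round(s['joints'],1))
for j,x in D: print((fk(r.x,j)[0]-x).round(4))" >> fit.py; python3 fit.py
```

```text
[-0.0886 -0.1536  0.2277  0.111   0.5353  0.4117 -0.0051  0.3068] 0.031172809445469574 8
[[0.0, 0.0, 1.0], [-1.0, -0.0, 0.0], [0.0, -1.0, 0.0]]
[  30.4  -15.6  -33.    30.1  -41.2 -119.8] [0.4976 0.017  0.4261]
[-0.0959 -0.1525  0.2308  0.1225  0.5257  0.41   -0.0045  0.2987] 0.03428153355828906 9
[[0.0, 0.0, 1.0], [-1.0, -0.0, 0.0], [0.0, -1.0, 0.0]]
[  30.4  -15.6  -33.    30.1  -41.2 -119.8]
[ 0.0003  0.0118 -0.0117]
[ 0.0139 -0.      0.0239]
[0.0131 0.0108 0.0343]
[-0.0033  0.0065  0.0002]
[-0.005   0.0054  0.0002]
[-0.0094  0.0017 -0.011 ]
[ 0.004  -0.0143 -0.012 ]
[ 0.004  -0.0143 -0.012 ]
[ 0.004  -0.0143 -0.012 ]
```

```bash
python3 - <<'E'
import json
k=json.load(open('kd.json'));o=[]
for x in k:
    if x not in o:o.append(x)
json.dump(o,open('kd.json','w'))
s=open('kin.py').read()
s=s.replace("a,lat,h,l1x,l1,l2x,l2z,lt=p","a,lat,h,l1x,l1,l2x,l2z,lt,wy,tz,tp=p").replace("R5@[lt,0,0]","R4@[0,wy,0]+R5@[lt,tp,tz]").replace(".35,.35,0,.2]",".35,.35,0,.2,0,0,0]")
s=s[:s.index('def fk')]+s[s.index('def fk'):]
open('kin.py','w').write(s)
f=open('fit.py').read().replace("k.append([","if not k or abs(k[-1][0][0]-s['joints'][0])>1e-9:k.append([").replace('[:-8]','[:-11]')
open('fit.py','w').write(f)
E
python3 fit.py
```

```text
[-4.600e-03 -4.300e-03  1.632e-01  4.000e-04  5.650e-01  4.227e-01
 -1.000e-04  3.009e-01 -7.770e-02  3.400e-03 -7.770e-02] 0.0004003490561743095 8
[[0.0, 0.0, 1.0], [-1.0, -0.0, 0.0], [0.0, -1.0, 0.0]]
[  30.4  -15.6  -33.    30.1  -41.2 -119.8]
[-0.0004 -0.0003  0.0002]
[ 0.      0.0001 -0.    ]
[-0.      0.0001  0.0001]
[ 0.      0.0001 -0.    ]
[-0.0001  0.0001 -0.0002]
[-0.0001  0.0001 -0.0001]
[-0.  0. -0.]
[-0.  0. -0.]
```

```bash
python3 - <<'E'
from h import *
yaw=np.radians(-11.7);Rc=np.array([[np.cos(yaw),-np.sin(yaw),0],[np.sin(yaw),np.cos(yaw),0],[0,0,1]]);O=np.array([.5835,-.229,0])
for n in('top','scene'):
    c=pickle.load(open(n+'0.pkl','rb'));P=cloud(c);q=(P-O)@Rc;x,y,z=q[...,0],q[...,1],q[...,2]
    hsv=cv2.cvtColor(c['pixels'],cv2.COLOR_RGB2HSV);H,S,V=[hsv[...,i].astype(int) for i in range(3)]
    # crate walls: outer edges at z~.062
    w_=(abs(z-.062)<.003)
    for nm,m in(('-x',w_&(abs(x+.11)<.012)&(abs(y)<.13)),('+x',w_&(abs(x-.11)<.012)&(abs(y)<.13)),('-y',w_&(abs(y+.15)<.014)&(abs(x)<.1)),('+y',w_&(abs(y-.15)<.014)&(abs(x)<.1))):
        k=0 if 'x' in nm else 1
        vals=q[m]
        if len(vals)>10:
            f=np.polyfit(vals[:,1-k],vals[:,k],1);print(n,nm,len(vals),'mean',vals[:,k].mean().round(4),np.percentile(vals[:,k],[2,98]).round(4),'slope deg',np.degrees(f[0]).round(2))
    m=(z>.235)&(z<.262)&(abs(y)<.15)&(x>-.02)&(x<.06)
    v=q[m];f=np.polyfit(v[:,1],v[:,0],1);print(n,'lamp x',v[:,0].mean().round(4),'slope',np.degrees(f[0]).round(2),'zmax',np.percentile(v[:,2],98).round(4))
    m=(z>.235)&(z<.262)&(x>.04)&(x<.08);print('arms y',q[m&(y<0)][:,1].mean().round(4),q[m&(y>0)][:,1].mean().round(4))
    rb=((H<6)|(H>172))&(S>150)&(z>.03)&(x>-.01)&(x<.11)&(abs(y+.1)<.05);print(n,'red',rb.sum(),q[rb].mean(0).round(4),np.percentile(q[rb],[3,97],axis=0).round(3).tolist())
    gr=(H>60)&(H<100)&(S>80)&(z>.03)&(x>-.01)&(abs(y)<.14)&(x<.11);print(n,'green',gr.sum(),q[gr].mean(0).round(4),np.percentile(q[gr][:,1],[3,97]).round(3))
    # neck/loop of red: grey
    u=np.array([-np.sin(np.radians(28)),0,np.cos(np.radians(28))]);foot=np.array([.065,0,.026])
    s_=(q-foot)@u; pr=(q-foot-s_[...,None]*u)
    nk=(s_>.083)&(s_<.116)&(abs(y+.1)<.03)&(np.hypot(pr[...,0],pr[...,2])<.025)
    print(n,'neck',nk.sum(),q[nk].mean(0).round(4),np.percentile(q[nk][:,1],[3,97]).round(4),((q-foot)@[np.cos(np.radians(28)),0,np.sin(np.radians(28))])[nk].min().round(4))
    nl=(s_>.120)&(s_<.16)&(abs(y+.1)<.035)&(np.hypot(pr[...,0],pr[...,2])<.025)
    print(n,'loop',nl.sum(),q[nl].mean(0).round(4),np.percentile(q[nl][:,1],[2,98]).round(4),s_[nl].max().round(4),((q-foot)@[np.cos(np.radians(28)),0,np.sin(np.radians(28))])[nl].mean().round(4))
E
```

```text
top -x 272 mean -0.1064 [-0.1102 -0.1025] slope deg 0.14
top +x 281 mean 0.1052 [0.1011 0.1094] slope deg 0.02
top -y 199 mean -0.1478 [-0.1528 -0.142 ] slope deg -0.35
top +y 191 mean 0.1434 [0.1395 0.1474] slope deg -0.03
top lamp x 0.0249 slope 0.06 zmax 0.2584
arms y -0.1612 0.1572
top red 65 [ 0.0472 -0.0933  0.0719] [[0.021, -0.121, 0.044], [0.078, -0.081, 0.096]]
top green 35 [ 0.052  -0.0258  0.0709] [-0.039 -0.016]
top neck 87 [ 0.02   -0.0989  0.119 ] [-0.1111 -0.0902] -0.0224
top loop 70 [-0.0007 -0.0991  0.1505] [-0.1191 -0.0809] 0.1563 0.0004
scene -x 108 mean -0.1031 [-0.1082 -0.0987] slope deg 0.15
scene +x 241 mean 0.1088 [0.104  0.1134] slope deg 0.01
scene -y 108 mean -0.1503 [-0.1584 -0.1433] slope deg -0.5
scene +y 215 mean 0.1433 [0.1368 0.16  ] slope deg 1.21
scene lamp x 0.0319 slope 0.03 zmax 0.2594
arms y -0.7876 0.1582
scene red 433 [ 0.0586 -0.0918  0.0693] [[0.031, -0.114, 0.037], [0.081, -0.078, 0.097]]
scene green 454 [ 0.0587 -0.0258  0.0698] [-0.048 -0.011]
scene neck 120 [ 0.024  -0.0979  0.1172] [-0.1117 -0.0899] -0.0177
scene loop 61 [ 0.0038 -0.1018  0.1493] [-0.1211 -0.0825] 0.1521 0.0038
```

```bash
cat > ik.py <<'E'
from kin import *
p=np.load('kp.npy')
M=np.array([[0,0,1],[-1,0,0],[0,-1,0.]])
lo=np.array([-179.83,-69.29,-61.27,-181.25,-171.15,-177.46]);hi=np.array([179.83,118.12,80.66,117.63,-9.14,177.46])
def FK(j): x,R=fk(p,j);return x,R@M
def ik(x,R,n=60,seed=0,j0=None):
    rng=np.random.default_rng(seed);S=[]
    def f(j):
        a,B=FK(j);return np.concatenate([(a-x)*5,Ro.from_matrix(B.T@R).as_rotvec()])
    for i in range(n):
        st=j0 if (j0 is not None and i==0) else rng.uniform(lo,hi)
        r=least_squares(f,np.clip(st,lo+.1,hi-.1),bounds=(lo,hi),max_nfev=80)
        if r.cost<1e-6 and not any(np.abs(r.x-s).max()<1 for s in S):S.append(r.x)
    return S
def tool(yaw,pitch,flip=1):
    y,pt=np.radians([yaw,pitch]);z=np.array([np.cos(y)*np.cos(pt),np.sin(y)*np.cos(pt),-np.sin(pt)])
    yy=flip*np.array([-np.sin(y),np.cos(y),0]);return np.column_stack([np.cross(yy,z),yy,z])
E
python3 - <<'E'
from ik import *
neck=np.array([.5825,-.3317,.114]);hook=np.array([.5372,.2225,0])+.115*np.array([np.cos(np.radians(222.9)),np.sin(np.radians(222.9)),0]);hn=hook+[0,0,.205-.046]
for d in(40,50,60):
  for fl in(1,-1):
    g=tool(-11.7,62-d,fl);h=tool(42.9,90-d,fl)
    for nm,x,R in(('grasp',neck,g),('back',neck-.12*g[:,2]+[0,0,.02],g),('hang',hn,h)):
        print(d,fl,nm,[s.round(0).astype(int).tolist() for s in ik(x,R,25)])
E
```

```text
40 1 grasp [[-52, 30, -26, -122, -45, 59]]
40 1 back [[-59, 16, -33, -108, -46, 47]]
40 1 hang [[26, 2, -36, -40, -17, -38]]
40 -1 grasp [[-52, 30, -26, -122, -45, -121]]
40 -1 back [[-59, 16, -33, -108, -46, -133]]
40 -1 hang [[26, 2, -36, -40, -17, 142]]
50 1 grasp [[-56, 37, -30, -129, -62, 72]]
50 1 back [[-67, 27, -39, -118, -65, 68]]
50 1 hang [[8, 4, -34, -73, -27, 6]]
50 -1 grasp [[-56, 37, -30, -129, -62, -108]]
50 -1 back [[-67, 27, -39, -118, -65, -112]]
50 -1 hang [[8, 4, -34, -73, -27, -174]]
60 1 grasp [[-58, 45, -32, -133, -78, 80]]
60 1 back [[-70, 41, -42, -121, -84, 84]]
60 1 hang [[-8, 8, -37, -94, -42, 36]]
60 -1 grasp [[-58, 45, -32, -133, -78, -100]]
60 -1 back [[-70, 41, -42, -121, -84, -96]]
60 -1 hang [[-8, 8, -37, -94, -42, -144]]
```

```bash
cat >> ik.py <<'E'
def links(j):
    a,lat,h,l1x,l1,l2x,l2z,lt,wy,tz,tp=p
    R1=rot('z',j[0]);R2=R1@rot('y',j[1]);R3=R2@rot('y',-j[2]);R4=R3@rot('x',-j[3]);R5=R4@rot('y',-j[4])
    s=R1@[a,lat,h];e=s+R2@[l1x,0,l1];w=e+R3@[l2x,0,l2z];o=w+R4@[0,wy+tp,0];t=o+R5@[lt,0,tz]
    return np.array([s,e,w,o,t])
E
python3 - <<'E'
from ik import *
neck=np.array([.5825,-.3317,.114]);hook=np.array([.5372,.2225,0])+.115*np.array([np.cos(np.radians(222.9)),np.sin(np.radians(222.9)),0]);hn=hook+[0,0,.205-.046]
d=54
g=tool(-11.7,62-d,1);h=tool(42.9,90-d,1)
yaw=np.radians(-11.7);Rc=rot('z',-11.7);u=Rc@[-np.sin(np.radians(28)),0,np.cos(np.radians(28))]
for nm,x,R in(('grasp',neck,g),('back',neck-.12*g[:,2],g),('drawn',neck+.11*u,g),('hang',hn,h),('hang+',hn+[0,0,.025]-.06*(hook-[.5372,.2225,.205])*[-1,-1,0]/.115,h)):
    for s in ik(x,R,25): print(nm,s.round(1).tolist(),x.round(4),'links',links(s)[1:].round(3).tolist())
E
```

```text
grasp [-57.1, 39.8, -31.0, -130.9, -68.9, 75.5] [ 0.5825 -0.3317  0.114 ] links [[0.191, -0.302, 0.597], [0.266, -0.419, 0.198], [0.291, -0.271, 0.159], [0.582, -0.332, 0.114]]
back [-69.0, 36.4, -40.9, -120.6, -75.4, 79.0] [ 0.4661 -0.3076  0.1307] links [[0.115, -0.311, 0.618], [0.148, -0.397, 0.205], [0.175, -0.247, 0.176], [0.466, -0.308, 0.131]]
drawn [-60.1, 23.6, -33.0, -122.6, -61.4, 62.1] [ 0.5319 -0.3212  0.2111] links [[0.107, -0.194, 0.681], [0.223, -0.396, 0.328], [0.241, -0.259, 0.256], [0.532, -0.321, 0.211]]
hang [1.0, 5.2, -34.6, -83.0, -33.0, 19.5] [0.453  0.1442 0.159 ] links [[0.047, -0.004, 0.726], [0.371, 0.002, 0.455], [0.273, -0.019, 0.337], [0.453, 0.144, 0.159]]
hang+ [-3.6, -2.3, -37.5, -74.8, -37.5, 12.9] [0.409  0.1034 0.184 ] links [[-0.027, -0.003, 0.728], [0.318, -0.024, 0.484], [0.229, -0.06, 0.361], [0.409, 0.103, 0.184]]
```

```bash
cat > path.py <<'E'
from ik import *
from station import sense
def plan(target,n,show=12,j=None):
    j=np.array(sense()['joints']) if j is None else j
    x0,R0=FK(j);out=[]
    for k in range(1,n+1):
        q=j+(np.array(target)-j)*k/n;x,R=FK(q)
        out.append(((x-x0)/.025).round(2).tolist()+Ro.from_matrix(R@R0.T).as_rotvec().round(3).tolist());x0,R0=x,R
    return out
E
python3 - <<'E'
from path import *
T=[-69.0, 36.4, -40.9, -120.6, -75.4, 79.0]
j=np.array(sense()['joints'])
for T in([-69.0, 36.4, -40.9, -120.6, -75.4, 79.0],[-69.0, 36.4, -40.9, -120.6, -75.4, -101]):
    for k in range(0,11):
        q=j+(np.array(T)-j)*k/10;x,R=FK(q);L=links(q);print(k,x.round(3),R[:,2].round(2),R[:,1].round(2),'minz',L[:,2].min().round(3),L[3].round(2))
    o=np.array(plan(T,36));print(abs(o).max(0))
E
```

```text
0 [0.498 0.017 0.426] [ 0.64 -0.01 -0.77] [-0.23  0.95 -0.2 ] minz 0.163 [0.3  0.02 0.66]
1 [ 0.463 -0.05   0.317] [ 0.42 -0.04 -0.9 ] [-0.29  0.94 -0.17] minz 0.163 [ 0.33 -0.04  0.59]
2 [ 0.404 -0.087  0.226] [ 0.22  0.04 -0.98] [-0.34  0.94 -0.04] minz 0.163 [ 0.34 -0.1   0.52]
3 [ 0.343 -0.09   0.157] [ 0.07  0.2  -0.98] [-0.37  0.91  0.17] minz 0.157 [ 0.32 -0.15  0.45]
4 [ 0.299 -0.065  0.113] [ 0.03  0.41 -0.91] [-0.37  0.85  0.37] minz 0.113 [ 0.29 -0.19  0.39]
5 [ 0.287 -0.03   0.094] [ 0.12  0.6  -0.79] [-0.38  0.76  0.52] minz 0.094 [ 0.25 -0.21  0.33]
6 [ 0.311 -0.005  0.093] [ 0.32  0.7  -0.64] [-0.41  0.71  0.57] minz 0.093 [ 0.21 -0.21  0.29]
7 [ 0.363 -0.013  0.105] [ 0.57  0.67 -0.48] [-0.43  0.74  0.52] minz 0.105 [ 0.19 -0.21  0.25]
8 [ 0.423 -0.068  0.12 ] [ 0.81  0.49 -0.33] [-0.35  0.85  0.39] minz 0.12 [ 0.18 -0.21  0.22]
9 [ 0.466 -0.17   0.131] [ 0.96  0.18 -0.21] [-0.13  0.97  0.21] minz 0.131 [ 0.18 -0.22  0.2 ]
10 [ 0.466 -0.308  0.131] [ 0.97 -0.2  -0.14] [ 0.2   0.98 -0.  ] minz 0.131 [ 0.17 -0.25  0.18]
[0.71  1.63  1.26  0.063 0.072 0.102]
0 [0.498 0.0
[... 363 characters left out ...]
 0.299 -0.065  0.113] [ 0.03  0.41 -0.91] [0.77 0.57 0.29] minz 0.113 [ 0.29 -0.19  0.39]
5 [ 0.287 -0.03   0.094] [ 0.12  0.6  -0.79] [0.92 0.24 0.32] minz 0.094 [ 0.25 -0.21  0.33]
6 [ 0.311 -0.005  0.093] [ 0.32  0.7  -0.64] [ 0.94 -0.14  0.31] minz 0.093 [ 0.21 -0.21  0.29]
7 [ 0.363 -0.013  0.105] [ 0.57  0.67 -0.48] [ 0.82 -0.51  0.27] minz 0.105 [ 0.19 -0.21  0.25]
8 [ 0.423 -0.068  0.12 ] [ 0.81  0.49 -0.33] [ 0.56 -0.8   0.19] minz 0.12 [ 0.18 -0.21  0.22]
9 [ 0.466 -0.17   0.131] [ 0.96  0.18 -0.21] [ 0.2  -0.97  0.09] minz 0.131 [ 0.18 -0.22  0.2 ]
10 [ 0.466 -0.308  0.131] [ 0.97 -0.2  -0.14] [-0.2  -0.98  0.  ] minz 0.131 [ 0.17 -0.25  0.18]
[0.71  1.63  1.26  0.067 0.071 0.114]
```

```bash
python3 - <<'E'
from path import *
j=np.array(sense()['joints']);B=np.array([-69.0, 36.4, -40.9, -120.6, -75.4, 79.0])
for V in([-20,-12,-36,-80,-45,10],[-35,-10,-36,-95,-50,30]):
    V=np.array(V,float)
    for a,b in((j,V),(V,B)):
        for k in range(0,7):
            q=a+(b-a)*k/6;x,R=FK(q);L=links(q);print(k,x.round(3),R[:,2].round(2),R[:,1].round(2),L[3].round(2))
    o=np.array(plan(V,20));print(abs(o).max(0));o=np.array(plan(B,20,j=V));print(abs(o).max(0))
E
```

```text
0 [0.498 0.017 0.426] [ 0.64 -0.01 -0.77] [-0.23  0.95 -0.2 ] [0.3  0.02 0.66]
1 [ 0.457 -0.028  0.35 ] [ 0.51  0.06 -0.86] [-0.32  0.94 -0.12] [ 0.3  -0.05  0.61]
2 [ 0.413 -0.04   0.289] [ 0.44  0.19 -0.88] [-0.39  0.92 -0.  ] [ 0.28 -0.1   0.55]
3 [ 0.38  -0.025  0.251] [ 0.44  0.33 -0.84] [-0.46  0.88  0.11] [ 0.25 -0.12  0.5 ]
4 [0.369 0.003 0.237] [ 0.51  0.45 -0.74] [-0.51  0.84  0.16] [ 0.21 -0.13  0.46]
5 [0.384 0.028 0.249] [ 0.64  0.5  -0.58] [-0.53  0.84  0.12] [ 0.19 -0.12  0.42]
6 [0.421 0.034 0.283] [ 0.8   0.45 -0.4 ] [-0.49  0.87  0.02] [ 0.18 -0.1   0.4 ]
0 [0.421 0.034 0.283] [ 0.8   0.45 -0.4 ] [-0.49  0.87  0.02] [ 0.18 -0.1   0.4 ]
1 [0.441 0.008 0.25 ] [ 0.82  0.43 -0.38] [-0.45  0.89  0.05] [ 0.19 -0.12  0.37]
2 [ 0.461 -0.029  0.224] [ 0.86  0.39 -0.34] [-0.39  0.92  0.07] [ 0.2  -0.14  0.33]
3 [ 0.479 -0.08   0.203] [ 0.91  0.3  -0.29] [-0.29  0.95  0.08] [ 0.21 -0.17  0.29]
4 [ 0.489 -0.145  0.183] [ 0.96  0.18 -0.23] [-0.16  0.98  0.07] [ 0.2  -0.2   0.25]
5 [ 0.487 -0.223  0.16 ] [ 0.98  0.   -0.17] [0.   1.   0.04] [ 0.19 -0.22  0.22]
6 [ 0.466 -0.308  0
[... 698 characters left out ...]
95 -0.11] [ 0.18 -0.11  0.4 ]
0 [ 0.459 -0.032  0.327] [ 0.93  0.28 -0.22] [-0.31  0.95 -0.11] [ 0.18 -0.11  0.4 ]
1 [ 0.476 -0.066  0.293] [ 0.94  0.25 -0.22] [-0.27  0.96 -0.08] [ 0.19 -0.14  0.36]
2 [ 0.487 -0.105  0.26 ] [ 0.96  0.2  -0.21] [-0.21  0.98 -0.05] [ 0.2  -0.16  0.33]
3 [ 0.493 -0.15   0.23 ] [ 0.97  0.13 -0.19] [-0.14  0.99 -0.03] [ 0.2  -0.19  0.29]
4 [ 0.493 -0.2    0.199] [ 0.99  0.04 -0.17] [-0.04  1.   -0.01] [ 0.2  -0.21  0.25]
5 [ 0.484 -0.253  0.166] [ 0.99 -0.07 -0.15] [ 0.07  1.   -0.  ] [ 0.19 -0.23  0.21]
6 [ 0.466 -0.308  0.131] [ 0.97 -0.2  -0.14] [ 0.2   0.98 -0.  ] [ 0.17 -0.25  0.18]
[0.68  0.92  1.14  0.048 0.093 0.064]
[0.26  0.66  0.44  0.01  0.007 0.041]
```

```bash
python3 - <<'E'
from path import *
for r in plan([-20,-12,-36,-80,-45,10],22)[:12]:print(r)
E
```

```text
[-0.39, -0.62, -0.88, 0.004, 0.048, 0.013]
[-0.43, -0.52, -0.85, 0.01, 0.043, 0.016]
[-0.47, -0.42, -0.81, 0.015, 0.039, 0.018]
[-0.49, -0.32, -0.77, 0.02, 0.033, 0.02]
[-0.5, -0.22, -0.72, 0.024, 0.027, 0.021]
[-0.49, -0.13, -0.66, 0.028, 0.021, 0.022]
[-0.47, -0.04, -0.6, 0.031, 0.014, 0.022]
[-0.44, 0.04, -0.54, 0.033, 0.007, 0.022]
[-0.4, 0.12, -0.47, 0.035, -0.0, 0.021]
[-0.35, 0.18, -0.4, 0.036, -0.008, 0.019]
[-0.29, 0.24, -0.33, 0.036, -0.015, 0.018]
[-0.22, 0.28, -0.25, 0.036, -0.022, 0.015]
```

Request:
{"method": "apply_moves", "body": {"plan": [[[45,-0.39,-0.62,-0.88,0.004,0.048,0.013],[45,-0.43,-0.52,-0.85,0.01,0.043,0.016],[45,-0.47,-0.42,-0.81,0.015,0.039,0.018],[45,-0.49,-0.32,-0.77,0.02,0.033,0.02],[45,-0.5,-0.22,-0.72,0.024,0.027,0.021],[45,-0.49,-0.13,-0.66,0.028,0.021,0.022],[45,-0.47,-0.04,-0.6,0.031,0.014,0.022],[45,-0.44,0.04,-0.54,0.033,0.007,0.022],[45,-0.4,0.12,-0.47,0.035,0,0.021],[45,-0.35,0.18,-0.4,0.036,-0.008,0.019]]]}}

```text
time_s: 11.55
tcp_pos: [0.3855, -0.0243, 0.2559]
ee_rot: [[-0.779, -0.468, 0.416], [-0.355, 0.878, 0.322], [-0.516, 0.103, -0.85]]
wrist_force: [-0.6, -0.4, -0.6]
gripper_width: 0.447
```

```bash
python3 fit.py |head -4; python3 - <<'E'
from path import *
for r in plan([-20,-12,-36,-80,-45,10],13)[:13]:print(r)
E
```

```text
[-9.000e-04  0.000e+00  1.606e-01  4.000e-04  5.649e-01  4.224e-01
  1.000e-04  2.984e-01 -7.990e-02 -1.000e-04 -7.990e-02] 0.0004209375841159879 8
[[0.0, 0.0, 1.0], [-1.0, -0.0, 0.0], [-0.0, -1.0, 0.0]]
[  6.  -13.2 -32.9 -23.1 -44.9 -56.8]
[-0.23, 0.24, -0.27, 0.033, -0.018, 0.015]
[-0.17, 0.27, -0.21, 0.032, -0.024, 0.012]
[-0.12, 0.28, -0.15, 0.031, -0.029, 0.01]
[-0.06, 0.29, -0.09, 0.029, -0.034, 0.007]
[0.0, 0.29, -0.03, 0.027, -0.039, 0.004]
[0.06, 0.28, 0.02, 0.024, -0.043, 0.0]
[0.12, 0.26, 0.08, 0.021, -0.047, -0.003]
[0.18, 0.23, 0.13, 0.018, -0.05, -0.007]
[0.23, 0.19, 0.19, 0.014, -0.053, -0.011]
[0.28, 0.14, 0.24, 0.01, -0.055, -0.015]
[0.33, 0.08, 0.29, 0.006, -0.057, -0.019]
[0.36, 0.02, 0.33, 0.002, -0.058, -0.023]
[0.39, -0.05, 0.37, -0.002, -0.059, -0.028]
```

Request:
{"method": "apply_moves", "body": {"plan": [[[45,-0.23,0.24,-0.27,0.033,-0.018,0.015],[45,-0.17,0.27,-0.21,0.032,-0.024,0.012],[45,-0.12,0.28,-0.15,0.031,-0.029,0.01],[45,-0.06,0.29,-0.09,0.029,-0.034,0.007],[45,0,0.29,-0.03,0.027,-0.039,0.004],[45,0.06,0.28,0.02,0.024,-0.043,0],[45,0.12,0.26,0.08,0.021,-0.047,-0.003],[45,0.18,0.23,0.13,0.018,-0.05,-0.007],[45,0.23,0.19,0.19,0.014,-0.053,-0.011],[45,0.28,0.14,0.24,0.01,-0.055,-0.015],[45,0.33,0.08,0.29,0.006,-0.057,-0.019],[45,0.36,0.02,0.33,0.002,-0.058,-0.023]]]}}

```text
time_s: 12.55
tcp_pos: [0.4262, 0.051, 0.2782]
ee_rot: [[-0.365, -0.527, 0.767], [-0.183, 0.849, 0.496], [-0.913, 0.041, -0.407]]
wrist_force: [-0.5, 0.6, -0.7]
gripper_width: 0.448
```

```bash
python3 fit.py |head -4; python3 - <<'E'
from path import *
neck=np.array([.5825,-.3317,.114]);g=tool(-11.7,8,1)
b=neck-.12*g[:,2]
s=ik(b,g,1,j0=np.array([-69.0, 36.4, -40.9, -120.6, -75.4, 79.0]))[0];print(s.round(1),b)
for r in plan(s,18):print(r)
E
```

```text
[-9.000e-04  0.000e+00  1.606e-01  4.000e-04  5.649e-01  4.224e-01
  1.000e-04  2.984e-01 -7.990e-02 -1.000e-04 -7.990e-02] 0.00042456951321223624 9
[[-0.0, -0.0, 1.0], [-1.0, -0.0, -0.0], [0.0, -1.0, 0.0]]
[-18.4 -10.4 -34.7 -79.2 -46.5   8.9]
[ -69.6   36.5  -40.7 -119.9  -75.4   78.8] [ 0.46613683 -0.30760235  0.13070077]
[0.26, -0.35, -0.48, 0.011, 0.003, -0.014]
[0.27, -0.39, -0.44, 0.013, -0.001, -0.017]
[0.27, -0.43, -0.4, 0.013, -0.005, -0.02]
[0.27, -0.48, -0.36, 0.013, -0.008, -0.023]
[0.27, -0.53, -0.33, 0.013, -0.011, -0.027]
[0.26, -0.59, -0.31, 0.012, -0.014, -0.03]
[0.25, -0.65, -0.29, 0.01, -0.017, -0.034]
[0.23, -0.71, -0.27, 0.008, -0.019, -0.038]
[0.2, -0.78, -0.26, 0.006, -0.02, -0.042]
[0.17, -0.84, -0.26, 0.003, -0.021, -0.045]
[0.13, -0.9, -0.26, 0.0, -0.022, -0.049]
[0.08, -0.96, -0.27, -0.003, -0.021, -0.053]
[0.02, -1.02, -0.28, -0.006, -0.02, -0.057]
[-0.05, -1.07, -0.29, -0.009, -0.019, -0.06]
[-0.12, -1.11, -0.31, -0.012, -0.016, -0.064]
[-0.21, -1.15, -0.33, -0.014, -0.013, -0.067]
[-0.3, -1.18, -0.36, -0.017, -0.01, -0.069]
[-0.39, -1.19, -0.39, -0.019, -0.006, -0.072]
```

Request:
{"method": "apply_moves", "body": {"plan": [[[45,0.26,-0.35,-0.48,0.011,0.003,-0.014],[45,0.27,-0.39,-0.44,0.013,-0.001,-0.017],[45,0.27,-0.43,-0.4,0.013,-0.005,-0.02],[45,0.27,-0.48,-0.36,0.013,-0.008,-0.023],[45,0.27,-0.53,-0.33,0.013,-0.011,-0.027],[45,0.26,-0.59,-0.31,0.012,-0.014,-0.03],[45,0.25,-0.65,-0.29,0.01,-0.017,-0.034],[45,0.23,-0.71,-0.27,0.008,-0.019,-0.038],[45,0.2,-0.78,-0.26,0.006,-0.02,-0.042],[45,0.17,-0.84,-0.26,0.003,-0.021,-0.045],[45,0.13,-0.9,-0.26,0,-0.022,-0.049],[45,0.08,-0.96,-0.27,-0.003,-0.021,-0.053]]]}}

```text
time_s: 13.55
tcp_pos: [0.518, -0.1549, 0.1903]
ee_rot: [[-0.183, -0.17, 0.968], [0.016, 0.984, 0.176], [-0.983, 0.048, -0.177]]
wrist_force: [0.2, 0.5, -0.6]
gripper_width: 0.45
```

```bash
python3 fit.py |tail -3 ; cat > go.py <<'E'
# straight-line Cartesian plan to pose (x,R) from measured in n rows
from path import *
import sys
def cart(x,R,n):
    s=sense();x0=np.array(s['tcp_pos']);R0=np.array(s['ee_rot'])
    rv=Ro.from_matrix(R@R0.T).as_rotvec()
    print('now',x0.round(4),'j',np.round(s['joints'],1),'f',np.round(s['wrist_force'],1),'err mm',((x-x0)*1e3).round(1),'rot',rv.round(3),'per row',((x-x0)/.025/n).round(3),(rv/n).round(3))
E
python3 - <<'E'
from go import *
neck=np.array([.5825,-.3317,.114]);g=tool(-11.7,8,1);cart(neck-.12*g[:,2],g,7)
E
```

```text
[-0.      0.0001  0.    ]
[0.     0.0001 0.0001]
[-0.      0.     -0.0001]
now [ 0.518  -0.1549  0.1903] j [ -51.9   22.5  -36.4 -109.1  -67.1   57.5] f [ 0.2  0.5 -0.6] err mm [ -51.8 -152.7  -59.6] rot [-0.049 -0.038 -0.376] per row [-0.296 -0.873 -0.341] [-0.007 -0.005 -0.054]
```

Request:
{"method": "apply_moves", "body": {"plan": [[[45,-0.4,-0.8,-0.2,-0.006,-0.005,-0.047],[45,-0.4,-0.8,-0.2,-0.006,-0.005,-0.047],[45,-0.4,-0.8,-0.2,-0.006,-0.005,-0.047],[45,-0.3,-0.8,-0.3,-0.006,-0.005,-0.047],[45,-0.2,-0.8,-0.3,-0.006,-0.005,-0.047],[45,-0.2,-0.8,-0.3,-0.006,-0.005,-0.047],[45,-0.1,-0.7,-0.3,-0.006,-0.004,-0.047],[45,0,-0.5,-0.3,-0.006,-0.004,-0.047],[45,0,0,0,0,0,0]]]}}

```text
time_s: 14.3
tcp_pos: [0.4756, -0.3331, 0.1314]
ee_rot: [[-0.122, 0.231, 0.965], [0.011, 0.973, -0.231], [-0.993, -0.018, -0.121]]
wrist_force: [-0.5, 0.2, -0.5]
gripper_width: 0.45
```

```bash
python3 snap.py 8 top,scene; python3 - <<'E'
from go import *
neck=np.array([.5825,-.3317,.114]);g=tool(-11.7,8,1);cart(neck-.12*g[:,2],g,2)
import cv2
for n,b in(('top',(300,160,500,320)),('scene',(190,140,370,320))):
    im=cv2.imread(f'pics/{n}8.png')[b[1]:b[3],b[0]:b[2]];cv2.imwrite(f'pics/{n}8c.png',cv2.resize(im,None,fx=3.3,fy=3.3,interpolation=cv2.INTER_CUBIC))
E
```

```text
now [ 0.4758 -0.3314  0.1329] j [ -69.5   37.1  -38.6 -121.4  -75.4   78.9] f [0.4 1.2 0.3] err mm [-9.7 23.8 -2.2] rot [0.023 0.015 0.024] per row [-0.194  0.476 -0.044] [0.011 0.008 0.012]
```

View pics/top8c.png

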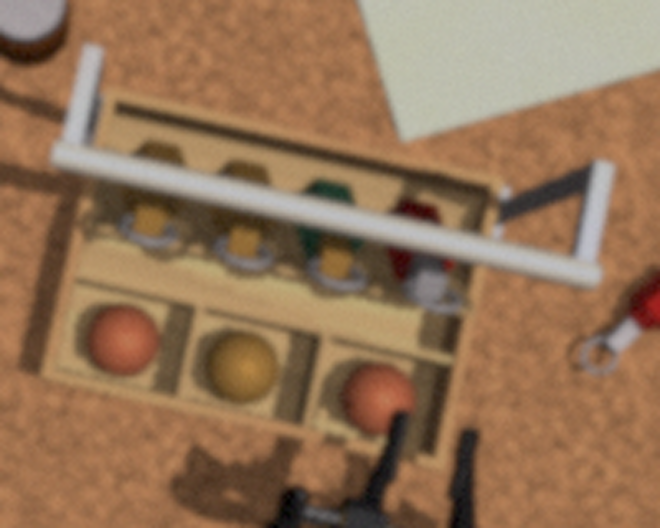

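View pics/scene8c.png

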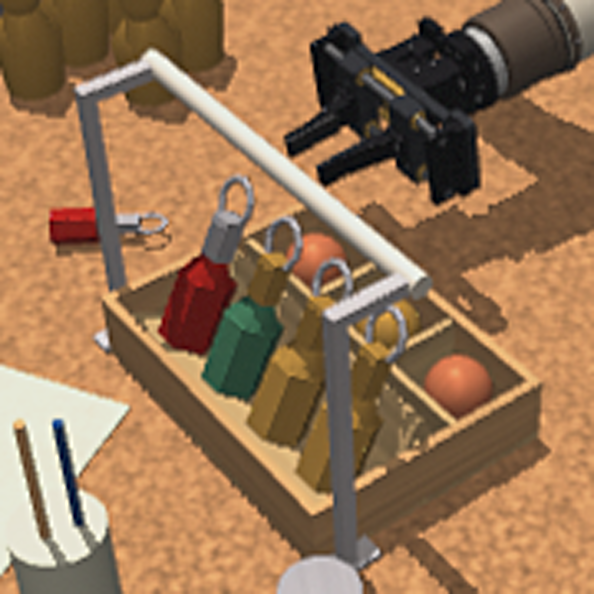

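```bash
python3 - <<'E'
from go import *
from h import *
s=sense();x=np.array(s['tcp_pos']);R=np.array(s['ee_rot'])
for n in('top','scene'):
    c=pickle.load(open(n+'8.pkl','rb'));P=cloud(c)
    q=(P-x)@R
    m=(abs(q[...,2]-.0)<.006)&(abs(q[...,0])<.03)&(abs(q[...,1])<.06)&(c['depth']>0)
    print(n,m.sum(),[ (k.sum(),q[k].mean(0).round(4),q[k].min(0).round(4),q[k].max(0).round(4)) for k in (m&(q[...,1]>0),m&(q[...,1]<0)) if k.sum()])
E
```

```text
top 61 [(np.int64(29), array([-0.0035,  0.0247, -0.0001]), array([-0.0099,  0.0186, -0.006 ]), array([0.0141, 0.0281, 0.0056])), (np.int64(32), array([-0.0043, -0.0233, -0.0001]), array([-0.0107, -0.0293, -0.0059]), array([ 0.0116, -0.019 ,  0.0057]))]
scene 58 [(np.int64(30), array([-0.0033,  0.025 , -0.0004]), array([-0.0143,  0.0131, -0.0057]), array([0.0126, 0.0307, 0.0059])), (np.int64(28), array([-0.0039, -0.0233,  0.0005]), array([-0.0125, -0.0334, -0.0044]), array([ 0.0097, -0.0168,  0.0054]))]
```

Request:
{"method": "apply_moves", "body": {"plan": [[[45,-0.15,0.47,-0.04,0.011,0.008,0.012],[45,-0.15,0.47,-0.04,0.011,0.007,0.012],[45,0,0,0,0,0,0]]]}}

```text
time_s: 14.65
tcp_pos: [0.4688, -0.305, 0.1321]
ee_rot: [[-0.136, 0.196, 0.971], [0.025, 0.981, -0.194], [-0.99, -0.002, -0.138]]
wrist_force: [-0.0, 0.4, 0.0]
gripper_width: 0.447
```

```bash
python3 - <<'E'
from go import *
neck=np.array([.5825,-.3317,.114]);g=tool(-11.7,8,1);cart(neck-.12*g[:,2],g,1);cart(neck,g,8)
E
```

```text
now [ 0.4688 -0.305   0.1321] j [ -69.2   36.4  -40.7 -119.9  -75.4   78.8] f [-0.   0.4  0. ] err mm [-2.6 -2.7 -1.4] rot [ 0.002  0.001 -0.007] per row [-0.105 -0.106 -0.055] [ 0.002  0.001 -0.007]
now [ 0.4688 -0.305   0.1321] j [ -69.2   36.4  -40.7 -119.9  -75.4   78.8] f [-0.   0.4  0. ] err mm [113.7 -26.7 -18.1] rot [ 0.002  0.001 -0.007] per row [ 0.569 -0.134 -0.09 ] [ 0.     0.    -0.001]
```

Approach two thirds, correct, then finish.

Request:
{"method": "apply_moves", "body": {"plan": [[[45,0.45,-0.18,-0.09,0,0,-0.004],[45,0.57,-0.15,-0.09,0,0,-0.003],[45,0.57,-0.13,-0.09,0,0,0],[45,0.57,-0.13,-0.09,0,0,0],[45,0.4,-0.1,-0.07,0,0,0],[45,0,0,0,0,0,0]]]}}

```text
time_s: 15.15
tcp_pos: [0.5385, -0.3206, 0.1254]
ee_rot: [[-0.132, 0.2, 0.971], [0.02, 0.98, -0.199], [-0.991, -0.007, -0.133]]
wrist_force: [0.9, -0.6, -0.4]
gripper_width: 0.45
```

```bash
python3 - <<'E'
from go import *
neck=np.array([.5825,-.3317,.114]);g=tool(-11.7,8,1);cart(neck,g,4)
E
```

```text
now [ 0.5385 -0.3206  0.1254] j [ -61.8   38.   -35.1 -126.7  -71.8   76.8] f [ 0.9 -0.6 -0.4] err mm [ 44.  -11.1 -11.4] rot [ 0.008  0.005 -0.003] per row [ 0.44  -0.111 -0.114] [ 0.002  0.001 -0.001]
```

Request:
{"method": "apply_moves", "body": {"plan": [[[45,0.4,-0.1,-0.14,0.002,0.001,0],[45,0.45,-0.12,-0.14,0.002,0.001,0],[45,0.45,-0.11,-0.12,0.002,0.001,0],[45,0.35,-0.09,-0.1,0,0,0],[45,0,0,0,0,0,0]]]}}

```text
time_s: 15.57
tcp_pos: [0.5839, -0.3313, 0.1124]
ee_rot: [[-0.135, 0.199, 0.971], [0.026, 0.98, -0.197], [-0.991, -0.001, -0.137]]
wrist_force: [0.4, -0.4, 0.7]
gripper_width: 0.452
```

```bash
python3 snap.py 9 top,scene; python3 - <<'E'
from go import *
neck=np.array([.5825,-.3317,.114]);g=tool(-11.7,8,1);cart(neck,g,1)
import cv2
for n,b in(('top',(360,180,480,300)),('scene',(210,150,350,280))):
    im=cv2.imread(f'pics/{n}9.png')[b[1]:b[3],b[0]:b[2]];cv2.imwrite(f'pics/{n}9c.png',cv2.resize(im,None,fx=4.2,fy=4.2,interpolation=cv2.INTER_CUBIC))
E
```

```text
now [ 0.5826 -0.3305  0.1124] j [ -57.8   40.2  -30.8 -130.   -69.3   75.4] f [ 0.2  0.2 -0.5] err mm [-0.1 -1.2  1.6] rot [ 0.001  0.001 -0.004] per row [-0.004 -0.047  0.066] [ 0.001  0.001 -0.004]
```

View pics/top9c.png

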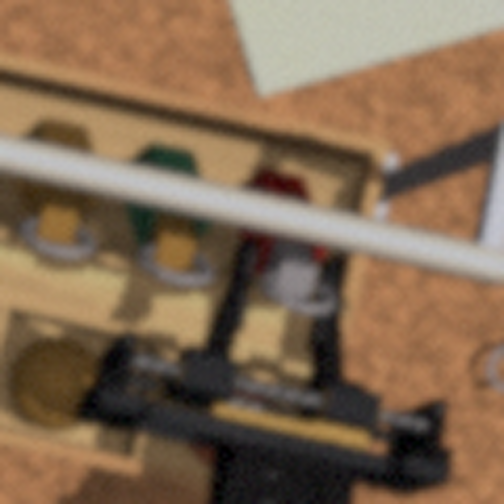

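View pics/scene9c.png

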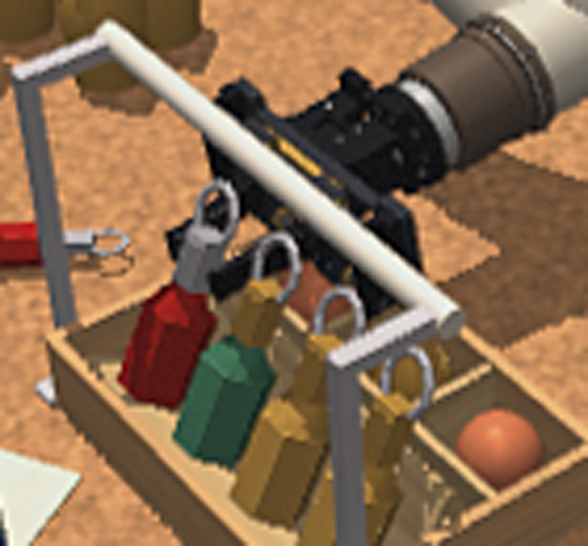

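Request:
{"method": "apply_moves", "body": {"plan": [[[45,0.1,-0.05,0.06,0,0,-0.002],[20,0,0,0,0,0,0],[10,0,0,0,0,0,0],[0,0,0,0,0,0,0],[0,0,0,0,0,0,0],[0,0,0,0,0,0,0],[0,0,0,0,0,0,0]]]}}

```text
time_s: 16.25
tcp_pos: [0.5836, -0.3321, 0.1139]
ee_rot: [[-0.137, 0.203, 0.97], [0.029, 0.979, -0.2], [-0.99, 0.0, -0.14]]
wrist_force: [2.0, -0.4, -0.5]
gripper_width: 0.23
```

```bash
python3 - <<'E'
from go import *
neck=np.array([.5825,-.3317,.114]);g=tool(-11.7,8,1);cart(neck,g,1);print(sense()['gripper_width'])
E
```

```text
now [ 0.5836 -0.3321  0.1139] j [ -57.7   39.9  -30.7 -130.2  -68.9   75.1] f [ 2.  -0.4 -0.5] err mm [-1.1  0.4  0.1] rot [-0.001 -0.001 -0.   ] per row [-0.043  0.017  0.006] [-0.001 -0.001 -0.   ]
0.23033007922850596
```

Request:
{"method": "apply_moves", "body": {"plan": [[[0,-0.09,0.02,0.18,0,0,0],[0,-0.18,0.04,0.35,0,0,0],[0,-0.18,0.04,0.35,0,0,0],[0,-0.18,0.04,0.35,0,0,0],[0,-0.18,0.04,0.35,0,0,0]]]}}

```text
time_s: 16.67
tcp_pos: [0.5622, -0.3275, 0.1541]
ee_rot: [[-0.14, 0.203, 0.969], [0.032, 0.979, -0.201], [-0.99, 0.003, -0.143]]
wrist_force: [3.2, -0.8, -2.3]
gripper_width: 0.227
```

```bash
python3 snap.py 10 scene; python3 - <<'E'
from go import *
s0=np.array([.5836,-.3321,.1139]);u=np.array([-.4597,.0952,.883]);g=tool(-11.7,8,1)
x=np.array(sense()['tcp_pos'])-s0;print('t',x@u,'off',(x-(x@u)*u).round(4));cart(s0+.12*u,g,6)
import cv2
for n,b in(('scene',(210,130,350,280)),):
    im=cv2.imread(f'pics/{n}10.png')[b[1]:b[3],b[0]:b[2]];cv2.imwrite(f'pics/{n}10c.png',cv2.resize(im,None,fx=4,fy=4,interpolation=cv2.INTER_CUBIC))
E
```

```text
t 0.04800391567009266 off [0.0002 0.0002 0.0001]
now [ 0.5617 -0.3273  0.1563] j [ -59.1   33.   -32.1 -127.   -65.8   70.1] f [ 0.9 -0.   0.8] err mm [-33.3   6.6  63.5] rot [-0.001 -0.001 -0.   ] per row [-0.222  0.044  0.423] [-0. -0. -0.]
```

View pics/scene10c.png

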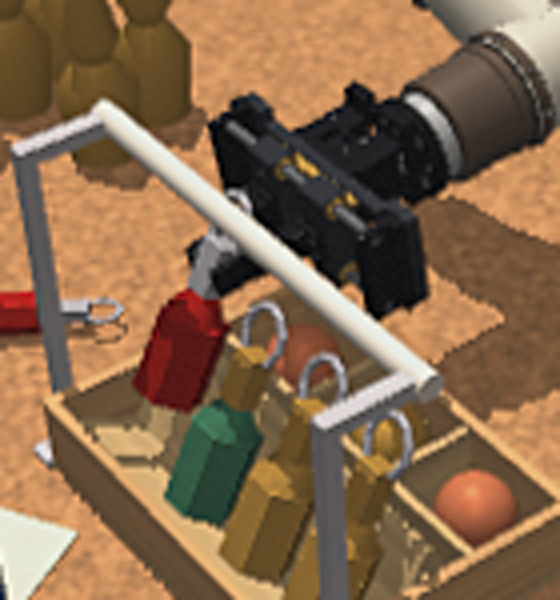

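Lifting cleanly: the red rises along its lean, neighbours undisturbed. Continue drawing out.

Request:
{"method": "apply_moves", "body": {"plan": [[[0,-0.22,0.05,0.42,0,0,0],[0,-0.22,0.05,0.42,0,0,0],[0,-0.22,0.05,0.42,0,0,0],[0,-0.22,0.05,0.42,0,0,0],[0,-0.22,0.05,0.42,0,0,0],[0,-0.25,0.05,0.42,0,0,0],[0,-0.5,0.1,0.35,0,0,0],[0,-0.7,0.15,0.2,0,0,0],[0,-0.9,0.18,0,0,0,0],[0,-0.9,0.18,0,0,0,0],[0,-0.8,0.18,0,0,0,0]]]}}

```text
time_s: 17.63
tcp_pos: [0.4234, -0.2927, 0.24]
ee_rot: [[-0.145, 0.199, 0.969], [0.021, 0.98, -0.198], [-0.989, -0.008, -0.146]]
wrist_force: [-0.5, -0.6, -1.2]
gripper_width: 0.228
```

```bash
python3 snap.py 11 scene,top; python3 - <<'E'
from go import *
C=np.array([.5372,.2225]);r=np.array([np.cos(np.radians(222.9)),np.sin(np.radians(222.9))])
h=tool(42.9,36,1)
for R_,z in((.115,.159),(.185,.20),(.22,.22)):
    x=np.array([*(C+R_*r),z]);print(R_,x.round(4),ik(x,h,1,j0=np.array([-3,0,-36,-78,-36,16]))[0].round(1))
cart(x,h,1)
import cv2
im=cv2.imread('pics/scene11.png')[100:300,190:450];cv2.imwrite('pics/scene11c.png',cv2.resize(im,None,fx=3,fy=3,interpolation=cv2.INTER_CUBIC))
E
```

```text
0.115 [0.453  0.1442 0.159 ] [  0.5   4.9 -34.2 -81.8 -33.4  18.4]
0.185 [0.4017 0.0966 0.2   ] [ -3.4  -5.5 -36.8 -70.1 -38.5   6.8]
0.22 [0.376  0.0727 0.22  ] [ -6.9 -10.3 -37.4 -65.2 -42.9   2.5]
now [ 0.4225 -0.2923  0.2394] j [ -71.7   13.2  -39.7 -109.6  -65.5   55.4] f [ 0.8  0.5 -0.4] err mm [-46.5 365.1 -19.4] rot [-0.127  0.482  0.93 ] per row [-1.86  14.603 -0.776] [-0.127  0.482  0.93 ]
```

View pics/scene11c.png

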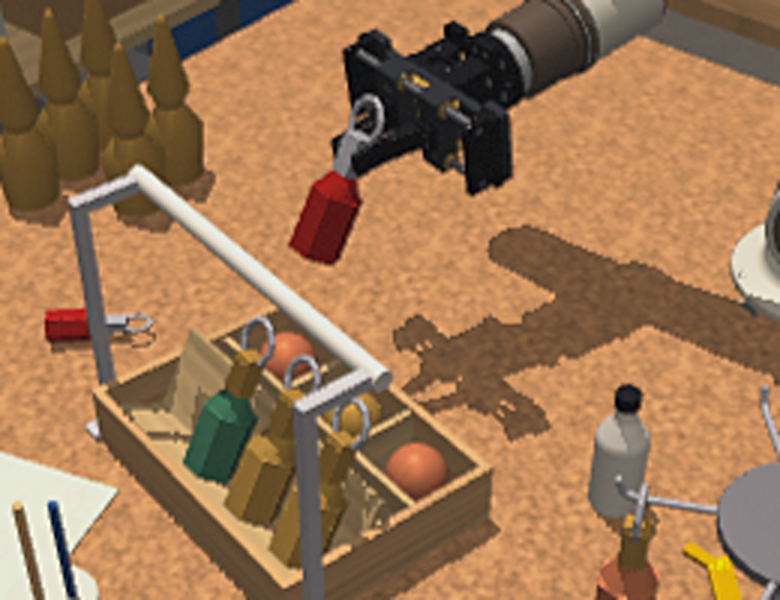

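```bash
python3 - <<'E'
from path import *
C=np.array([.5372,.2225]);r=np.array([np.cos(np.radians(222.9)),np.sin(np.radians(222.9))])
h=tool(42.9,36,1);x=np.array([*(C+.225*r),.28])
T=ik(x,h,1,j0=np.array([-7,-10,-37,-65,-43,2.5]))[0];print(T.round(1))
j=np.array(sense()['joints']);d=np.radians(54);ut=np.array([-np.sin(d),0,-np.cos(d)]) # up axis in tool frame: x tool is down-ish
ut=np.array([-np.sin(d),0,-np.cos(d)])
V=np.array([-38,-6,-40,-90,-55,30.])
for a,b in((j,T),):
  for k in range(11):
    q=a+(b-a)*k/10;X,R=FK(q);print(X.round(3),'foot',(X-.099*R@ut).round(3),'u',(R@ut).round(2))
o=np.array(plan(T,26));print(abs(o).max(0))
for r_ in o[:12]:print(r_.tolist())
E
```

```text
[ -0.6 -17.7 -34.  -54.4 -43.2 -15.3]
[ 0.423 -0.292  0.239] foot [ 0.467 -0.302  0.152] u [-0.45  0.1   0.89]
[ 0.437 -0.228  0.236] foot [ 0.479 -0.228  0.146] u [-0.42 -0.    0.91]
[ 0.442 -0.169  0.233] foot [ 0.477 -0.161  0.141] u [-0.36 -0.08  0.93]
[ 0.439 -0.117  0.23 ] foot [ 0.467 -0.104  0.136] u [-0.28 -0.13  0.95]
[ 0.43  -0.072  0.228] foot [ 0.45  -0.057  0.133] u [-0.21 -0.16  0.97]
[ 0.418 -0.036  0.229] foot [ 0.431 -0.02   0.132] u [-0.13 -0.16  0.98]
[ 0.406 -0.006  0.231] foot [0.413 0.008 0.133] u [-0.07 -0.14  0.99]
[0.394 0.018 0.237] foot [0.397 0.029 0.139] u [-0.03 -0.11  0.99]
[0.385 0.037 0.247] foot [0.385 0.044 0.148] u [ 0.   -0.07  1.  ]
[0.377 0.054 0.261] foot [0.377 0.057 0.162] u [ 0.01 -0.03  1.  ]
[0.372 0.069 0.28 ] foot [0.372 0.069 0.181] u [-0. -0.  1.]
[0.28  1.01  0.31  0.016 0.024 0.061]
[0.28, 1.01, -0.04, 0.016, 0.017, 0.061]
[0.21, 0.99, -0.05, 0.014, 0.019, 0.059]
[0.15, 0.96, -0.05, 0.013, 0.021, 0.057]
[0.09, 0.92, -0.05, 0.011, 0.022, 0.055]
[0.04, 0.89, -0.05, 0.009, 0.023, 0.053]
[-0.01, 0.85, -0.05, 0.007, 0.024, 0.051]
[-0.05, 0.8, -0.05, 0.004, 0.024, 0.049]
[-0.09, 0.76, -0.04, 0.002, 0.024, 0.047]
[-0.12, 0.71, -0.03, 0.0, 0.024, 0.045]
[-0.14, 0.66, -0.02, -0.002, 0.024, 0.043]
[-0.16, 0.62, -0.01, -0.004, 0.023, 0.041]
[-0.18, 0.57, -0.0, -0.006, 0.022, 0.039]
```

Request:
{"method": "apply_moves", "body": {"plan": [[[0,0,0.9,0.4,0.016,0.017,0.06],[0,-0.05,0.95,0.4,0.014,0.019,0.059],[0,-0.1,0.95,0.4,0.013,0.021,0.057],[0,-0.1,0.92,0.4,0.011,0.022,0.055],[0,-0.1,0.89,0.3,0.009,0.023,0.053],[0,-0.1,0.85,0.3,0.007,0.024,0.051],[0,-0.1,0.8,0.2,0.004,0.024,0.049],[0,-0.15,0.76,0.1,0.002,0.024,0.047]]]}}

```text
time_s: 18.4
tcp_pos: [0.3991, -0.1108, 0.3015]
ee_rot: [[-0.342, -0.224, 0.913], [0.002, 0.971, 0.239], [-0.94, 0.083, -0.331]]
wrist_force: [-0.6, 1.0, -2.5]
gripper_width: 0.227
```

```bash
cat > st.py <<'E'
from go import *
import sys
C=np.array([.5372,.2225]);A=222.9;r=np.array([np.cos(np.radians(A)),np.sin(np.radians(A))])
h=tool(A-180,36,1)
rad,z,n=map(float,sys.argv[1:4]);x=np.array([*(C+rad*r),z])
try: print(ik(x,h,1,j0=np.array([-7,-10,-37,-65,-43,2.5]))[0].round(1))
except Exception as e: print('noik')
cart(x,h,n)
E
python3 st.py .225 .27 14
```

```text
[ -1.8 -16.7 -34.6 -56.1 -43.2 -12.5]
now [ 0.3991 -0.1108  0.3015] j [-48.8 -10.2 -34.3 -81.2 -58.7  11.9] f [-0.6  1.  -2.5] err mm [-26.7 180.2 -31.5] rot [-0.211  0.219  0.53 ] per row [-0.076  0.515 -0.09 ] [-0.015  0.016  0.038]
```

Request:
{"method": "apply_moves", "body": {"plan": [[[0,-0.09,0.6,-0.02,-0.018,0.018,0.044],[0,-0.09,0.6,-0.02,-0.018,0.018,0.044],[0,-0.09,0.6,-0.02,-0.018,0.018,0.044],[0,-0.09,0.6,-0.02,-0.018,0.018,0.044],[0,-0.09,0.6,-0.02,-0.018,0.018,0.044],[0,-0.09,0.6,-0.02,-0.018,0.018,0.044],[0,-0.09,0.6,-0.02,-0.018,0.018,0.044],[0,-0.09,0.6,-0.02,-0.018,0.018,0.044],[0,-0.09,0.6,-0.02,-0.018,0.018,0.044],[0,-0.09,0.5,-0.02,-0.018,0.018,0.044],[0,-0.05,0.3,0,-0.018,0.018,0.044],[0,0,0,0,0,0,0]]]}}

```text
time_s: 19.4
tcp_pos: [0.3636, 0.0607, 0.2982]
ee_rot: [[-0.418, -0.675, 0.608], [-0.39, 0.738, 0.55], [-0.82, -0.008, -0.572]]
wrist_force: [-0.0, -0.2, -1.6]
gripper_width: 0.228
```

```bash
python3 snap.py 12 scene,top; python3 st.py .2 .205 6; python3 - <<'E'
import cv2
im=cv2.imread('pics/scene12.png')[130:380,340:560];cv2.imwrite('pics/scene12c.png',cv2.resize(im,None,fx=2.4,fy=2.4,interpolation=cv2.INTER_CUBIC))
im=cv2.imread('pics/top12.png')[190:350,120:330];cv2.imwrite('pics/top12c.png',cv2.resize(im,None,fx=3,fy=3,interpolation=cv2.INTER_CUBIC))
E
```

```text
[ -5.2  -7.1 -37.3 -68.6 -40.3   6. ]
now [0.3634 0.0597 0.2974] j [ -3.1 -20.1 -33.4 -54.  -45.9 -16. ] f [ 0.5  0.1 -1.5] err mm [ 27.3  26.7 -92.4] rot [-0.009  0.019  0.012] per row [ 0.182  0.178 -0.616] [-0.001  0.003  0.002]
```

View pics/scene12c.png

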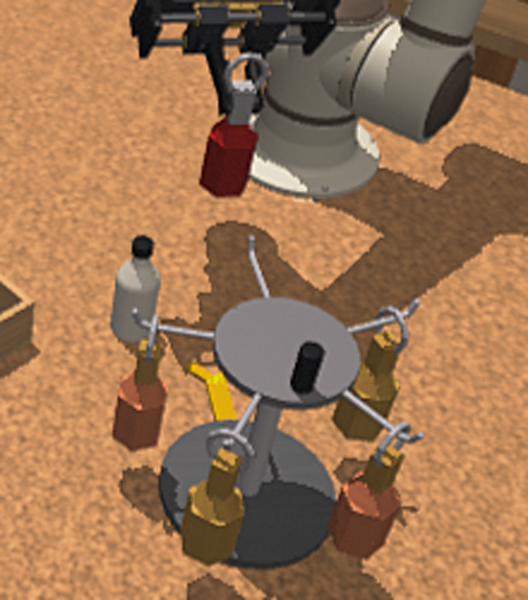

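View pics/top12c.png

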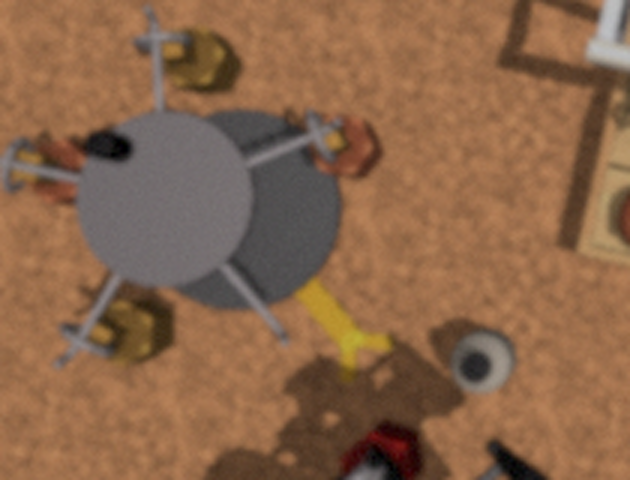

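```bash
cat > loop.py <<'E'
from go import *
from h import *
import sys
def orn(R,d=54):
    d=np.radians(d);ut=np.array([-np.sin(d),0,-np.cos(d)]);u=R@ut;y=R[:,1];return np.column_stack([np.cross(y,u),y,u])
if __name__=='__main__':
    s=sense();x=np.array(s['tcp_pos']);R=np.array(s['ee_rot']);B=orn(R);print('u',B[:,2].round(3),'x',B[:,0].round(3))
    for n in sys.argv[2].split(','):
        c=pickle.load(open(n+sys.argv[1]+'.pkl','rb'));q=(cloud(c)-x)@B
        d=c['depth']>0
        m=d&(abs(q[...,0])<.012)&(abs(q[...,1])<.026)&(q[...,2]>.026)&(q[...,2]<.065)
        v=q[m];print(n,'loop',m.sum(),v.mean(0).round(4),np.percentile(v,[3,97],axis=0).round(4).tolist())
        if len(v)>8: f=np.polyfit(v[:,2],v[:,0],1);print(' x vs z slope deg',np.degrees(f[0]).round(1),'x at .046',np.polyval(f,.046).round(4)); f=np.polyfit(v[:,1],v[:,0],1);print(' x vs y slope',np.degrees(f[0]).round(1))
        hsv=cv2.cvtColor(c['pixels'],cv2.COLOR_RGB2HSV)
        m=d&((hsv[...,0]<6)|(hsv[...,0]>173))&(hsv[...,1]>140)&(np.linalg.norm(q,axis=-1)<.14)
        v=q[m];print(n,'red body',m.sum(),v.mean(0).round(4),v.min(0).round(3),v.max(0).round(3))
E
python3 loop.py 12 scene,top
```

```text
u [-0.019 -0.009  1.   ] x [0.741 0.672 0.02 ]
scene loop 85 [ 0.0005 -0.001   0.043 ] [[-0.0055, -0.0201, 0.0272], [0.0041, 0.0185, 0.0552]]
 x vs z slope deg 1.8 x at .046 0.0006
 x vs y slope 0.2
scene red body 547 [ 0.0134 -0.0074 -0.053 ] [-0.022 -0.027 -0.096] [ 0.025  0.023 -0.017]
top loop 81 [-0.0009 -0.0004  0.0477] [[-0.0037, -0.0177, 0.0325], [0.0018, 0.0202, 0.0541]]
 x vs z slope deg -1.9 x at .046 -0.0008
 x vs y slope -0.7
top red body 313 [-0.007  -0.0085 -0.0294] [-0.112 -0.048 -0.103] [0.02  0.085 0.097]
```

Request:
{"method": "apply_moves", "body": {"plan": [[[0,0.15,0.15,-0.5,-0.001,0.003,0.002],[0,0.15,0.15,-0.65,-0.001,0.003,0.002],[0,0.15,0.15,-0.7,-0.001,0.003,0.002],[0,0.15,0.15,-0.7,-0.001,0.003,0.002],[0,0.15,0.15,-0.7,-0.001,0.003,0.002],[0,0.15,0.15,-0.7,-0.001,0.003,0.002],[0,0.15,0.15,-0.6,-0.001,0.003,0.002],[0,0,0,0,0,0,0]]]}}

```text
time_s: 20.17
tcp_pos: [0.3898, 0.081, 0.18]
ee_rot: [[-0.435, -0.665, 0.607], [-0.388, 0.747, 0.541], [-0.813, -0.0, -0.583]]
wrist_force: [-0.7, -0.4, -1.3]
gripper_width: 0.228
```

```bash
python3 st.py .2 .182 1;python3 snap.py 13 scene,top; python3 loop.py 13 scene,top;python3 ang.py top13.pkl 223|grep hook; python3 - <<'E'
import cv2
im=cv2.imread('pics/scene13.png')[180:380,360:540];cv2.imwrite('pics/scene13c.png',cv2.resize(im,None,fx=3,fy=3,interpolation=cv2.INTER_CUBIC))
E
```

```text
[ -8.3  -3.6 -38.5 -73.1 -41.2  14.2]
now [0.3898 0.081  0.18  ] j [ -9.8  -3.5 -39.1 -74.2 -41.4  15.6] f [-0.7 -0.4 -1.3] err mm [0.9 5.3 2. ] rot [-0.004  0.004  0.021] per row [0.036 0.213 0.081] [-0.004  0.004  0.021]
u [-0.009 -0.002  1.   ] x [0.745 0.667 0.008]
scene loop 66 [-0.0008 -0.0008  0.0421] [[-0.0038, -0.0198, 0.0276], [0.0024, 0.0175, 0.0526]]
 x vs z slope deg 0.8 x at .046 -0.0008
 x vs y slope -0.2
scene red body 476 [ 0.0121 -0.0069 -0.0556] [-0.024 -0.026 -0.099] [ 0.025  0.022 -0.018]
top loop 61 [-0.0018 -0.0018  0.0464] [[-0.0045, -0.0181, 0.0316], [0.001, 0.0185, 0.0542]]
 x vs z slope deg 0.4 x at .046 -0.0018
 x vs y slope -0.9
top red body 212 [-0.0127 -0.0097 -0.0226] [-0.106 -0.049 -0.09 ] [0.019 0.081 0.096]
hook 0.07 15 222.88 0.2077
hook 0.08 14 222.91 0.208
hook 0.09 13 222.89 0.2074
hook 0.1 16 222.89 0.2068
hook 0.11 14 222.67 0.206
hook 0.12 13 223.02 0.2097
hook 0.13 8 222.87 0.2197
```

View pics/scene13c.png

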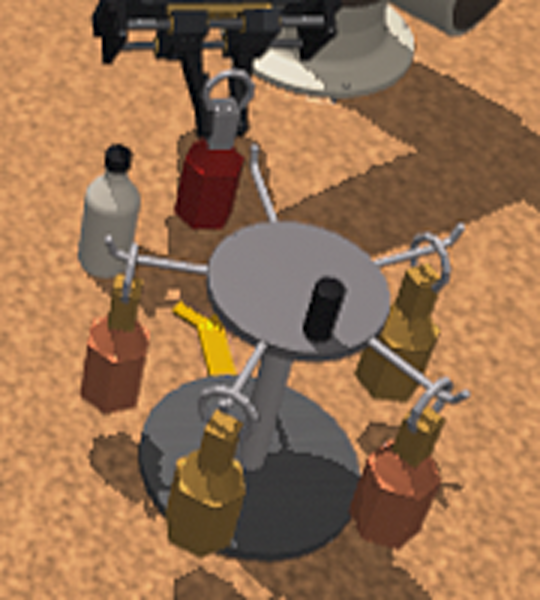

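Request:
{"method": "apply_moves", "body": {"plan": [[[0,0.04,0.2,0.08,-0.004,0.004,0.02],[0,0,0,0,0,0,0]]]}}

```text
time_s: 20.43
tcp_pos: [0.3917, 0.0843, 0.186]
ee_rot: [[-0.425, -0.679, 0.598], [-0.401, 0.734, 0.548], [-0.811, -0.007, -0.585]]
wrist_force: [0.7, 0.2, -1.1]
gripper_width: 0.226
```

```bash
python3 st.py .15 .182 6
```

```text
[ -0.8  -0.7 -35.6 -75.2 -35.3  11.4]
now [0.3917 0.0843 0.186 ] j [ -8.4  -4.1 -38.3 -72.8 -41.2  13.8] f [ 0.7  0.2 -1.1] err mm [35.6 36.1 -4. ] rot [0.002 0.008 0.002] per row [ 0.237  0.241 -0.027] [0.    0.001 0.   ]
```

Request:
{"method": "apply_moves", "body": {"plan": [[[0,0.24,0.24,-0.04,0,0.002,0],[0,0.24,0.24,-0.03,0,0.002,0],[0,0.24,0.24,-0.03,0,0.002,0],[0,0.24,0.24,-0.03,0,0.001,0],[0,0.24,0.24,-0.03,0,0.001,0],[0,0.15,0.15,-0.02,0,0,0],[0,0,0,0,0,0,0]]]}}

```text
time_s: 21.02
tcp_pos: [0.4288, 0.1201, 0.1867]
ee_rot: [[-0.422, -0.678, 0.602], [-0.402, 0.735, 0.546], [-0.813, -0.011, -0.583]]
wrist_force: [-0.6, -0.1, -1.4]
gripper_width: 0.225
```

```bash
python3 st.py .14 .182 1;python3 snap.py 14 scene,top; python3 - <<'E'
import cv2
im=cv2.imread('pics/scene14.png')[200:320,380:500];cv2.imwrite('pics/scene14c.png',cv2.resize(im,None,fx=5,fy=5,interpolation=cv2.INTER_CUBIC))
im=cv2.imread('pics/top14.png')[220:340,160:280];cv2.imwrite('pics/top14c.png',cv2.resize(im,None,fx=5,fy=5,interpolation=cv2.INTER_CUBIC))
E
```

```text
[  0.6  -0.  -34.9 -75.5 -34.2  10.8]
now [0.4288 0.1201 0.1867] j [ -0.4  -1.3 -35.5 -75.1 -34.8  11.1] f [-0.6 -0.1 -1.4] err mm [ 5.9  7.1 -4.7] rot [0.004 0.012 0.004] per row [ 0.234  0.285 -0.187] [0.004 0.012 0.004]
```

View pics/scene14c.png

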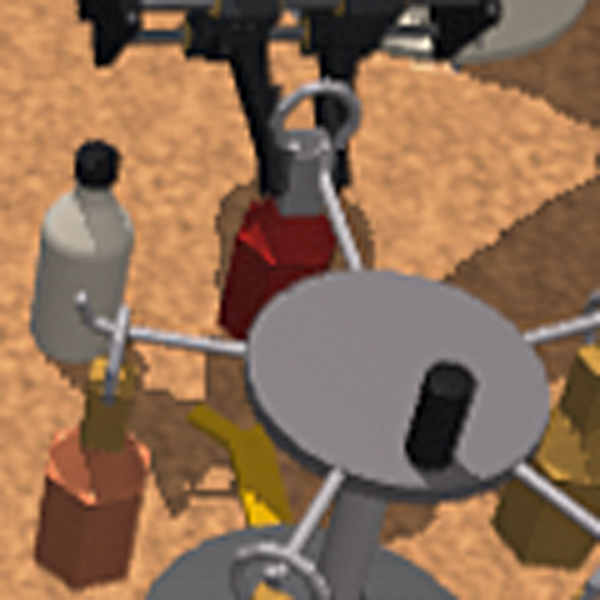

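View pics/top14c.png

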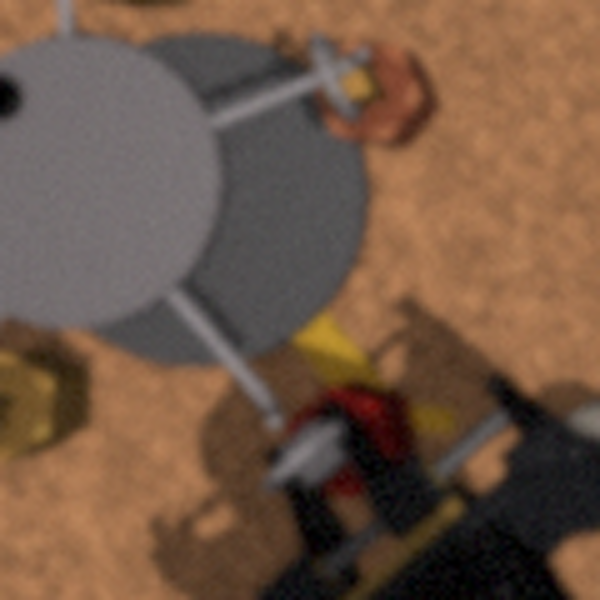

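Request:
{"method": "apply_moves", "body": {"plan": [[[0,0.05,0.12,-0.12,0.002,0.006,0.002],[0,0.1,0.13,-0.1,0.002,0.005,0.002],[0,0.05,0.07,-0.04,0,0,0],[0,0,0,-0.01,0,0,0]]]}}

```text
time_s: 21.45
tcp_pos: [0.4329, 0.1277, 0.1784]
ee_rot: [[-0.432, -0.68, 0.592], [-0.4, 0.733, 0.55], [-0.808, 0.001, -0.589]]
wrist_force: [-0.7, -0.3, -1.0]
gripper_width: 0.226
```

```bash
python3 st.py .127 .180 1;python3 snap.py 15 scene,top; python3 loop.py 15 scene,top; python3 - <<'E'
import cv2
im=cv2.imread('pics/scene15.png')[200:320,380:500];cv2.imwrite('pics/scene15c.png',cv2.resize(im,None,fx=5,fy=5,interpolation=cv2.INTER_CUBIC))
im=cv2.imread('pics/top15.png')[220:340,160:280];cv2.imwrite('pics/top15c.png',cv2.resize(im,None,fx=5,fy=5,interpolation=cv2.INTER_CUBIC))
E
```

```text
[  2.    1.1 -34.1 -76.4 -33.   10.9]
now [0.4329 0.1277 0.1784] j [  0.3   0.3 -35.2 -76.2 -34.3  11.8] f [-0.7 -0.3 -1. ] err mm [11.3  8.3  1.6] rot [ 0.    -0.002  0.   ] per row [0.451 0.334 0.065] [ 0.    -0.002  0.   ]
u [0.002 0.    1.   ] x [ 0.733  0.68  -0.002]
scene loop 87 [ 0.0007 -0.0016  0.0422] [[-0.0038, -0.0202, 0.0264], [0.0097, 0.0174, 0.0543]]
 x vs z slope deg -0.9 x at .046 0.0007
 x vs y slope -1.7
scene red body 222 [ 0.0055 -0.0125 -0.0384] [-0.022 -0.027 -0.09 ] [ 0.018  0.019 -0.009]
top loop 71 [-0.0002 -0.001   0.0463] [[-0.0044, -0.0174, 0.0318], [0.0105, 0.0187, 0.0541]]
 x vs z slope deg -11.9 x at .046 -0.0002
 x vs y slope -1.8
top red body 176 [-0.0103 -0.0106 -0.0282] [-0.093 -0.049 -0.083] [0.02  0.081 0.095]
```

View pics/scene15c.png

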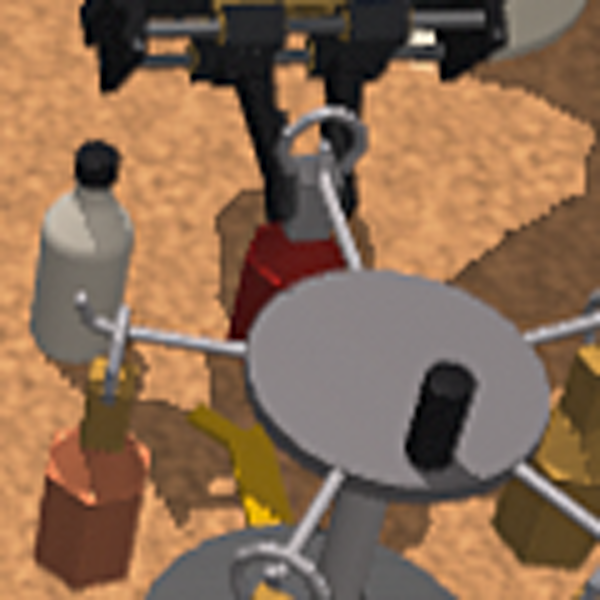

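View pics/top15c.png

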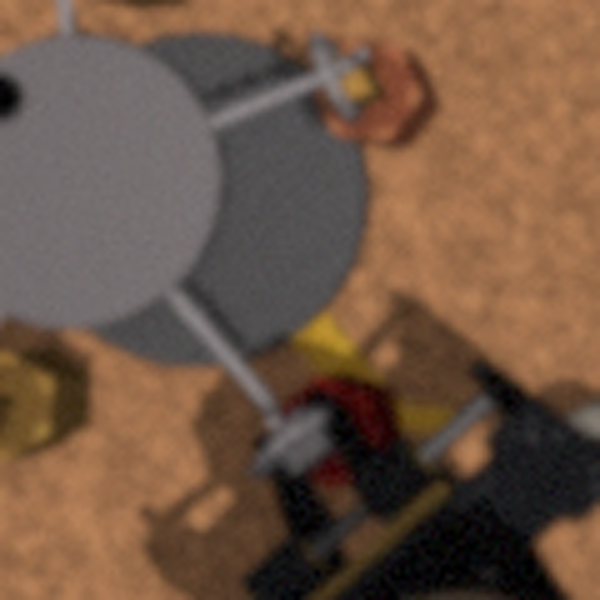

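Request:
{"method": "apply_moves", "body": {"plan": [[[0,0.05,0.04,0.12,0,0,0],[0,0.12,0.11,0.0,0,0,0],[0,0.12,0.11,-0.02,0,0,0],[0,0.1,0.1,-0.03,0,0,0],[0,0,0,-0.01,0,0,0]]]}}

```text
time_s: 21.97
tcp_pos: [0.4436, 0.137, 0.1808]
ee_rot: [[-0.432, -0.68, 0.593], [-0.4, 0.733, 0.55], [-0.809, 0.0, -0.588]]
wrist_force: [0.5, 0.2, -1.1]
gripper_width: 0.227
```

```bash
python3 st.py .115 .161 1;python3 snap.py 16 scene,top; python3 - <<'E'
import cv2
im=cv2.imread('pics/scene16.png')[200:320,380:500];cv2.imwrite('pics/scene16c.png',cv2.resize(im,None,fx=5,fy=5,interpolation=cv2.INTER_CUBIC))
E
python3 ang.py top16.pkl 223|grep hook
```

```text
[  0.8   4.6 -34.1 -81.3 -33.3  17.6]
now [0.4436 0.137  0.1808] j [  2.4   0.9 -34.1 -76.2 -32.7  10.3] f [ 0.5  0.2 -1.1] err mm [  9.3   7.2 -19.8] rot [ 0.    -0.001  0.001] per row [ 0.373  0.289 -0.791] [ 0.    -0.001  0.001]
hook 0.07 14 222.87 0.2079
hook 0.08 14 222.8 0.2072
hook 0.09 14 222.78 0.2066
hook 0.1 16 222.82 0.2063
hook 0.11 15 222.78 0.2051
hook 0.12 24 223.71 0.2078
hook 0.13 90 222.02 0.2025
```

View pics/scene16c.png

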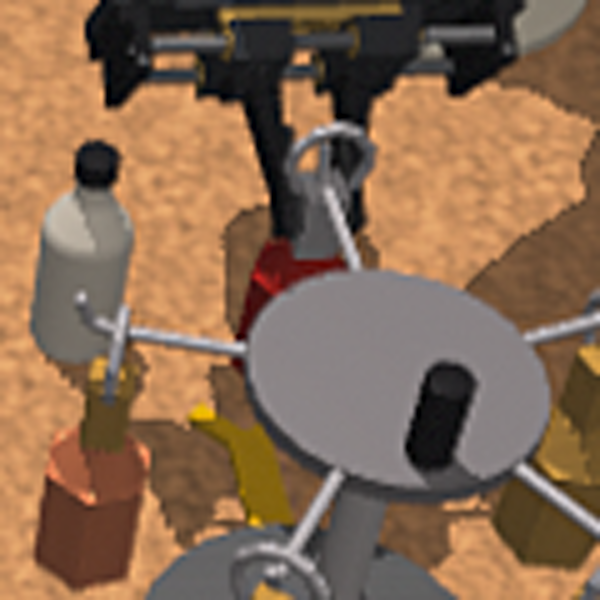

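Request:
{"method": "apply_moves", "body": {"plan": [[[0,0.04,0.04,-0.14,0,0,0],[0,0.1,0.09,-0.12,0,0,0],[0,0.1,0.1,-0.12,0,0,0],[0,0.08,0.08,-0.1,0,0,0],[0,0.02,0.02,-0.06,0,0,0],[0,0,0,0,0,0,0]]]}}

```text
time_s: 22.57
tcp_pos: [0.4524, 0.1455, 0.165]
ee_rot: [[-0.433, -0.679, 0.592], [-0.4, 0.734, 0.549], [-0.808, 0.001, -0.59]]
wrist_force: [-0.5, 0.6, -1.4]
gripper_width: 0.229
```

```bash
python3 st.py .115 .161 1
```

```text
[  0.8   4.6 -34.1 -81.3 -33.3  17.6]
now [0.4524 0.1455 0.165 ] j [  1.8   3.9 -34.  -80.2 -32.5  15.5] f [-0.5  0.6 -1.4] err mm [ 0.6 -1.3 -4. ] rot [ 0.001 -0.002  0.002] per row [ 0.022 -0.053 -0.16 ] [ 0.001 -0.002  0.002]
```

Request:
{"method": "apply_moves", "body": {"plan": [[[0,0.01,-0.02,-0.08,0,0,0],[0,0,0,-0.06,0,0,0],[0,0,0,-0.03,0,0,0]]]}}

```text
time_s: 22.82
tcp_pos: [0.4527, 0.145, 0.1601]
ee_rot: [[-0.433, -0.679, 0.592], [-0.4, 0.734, 0.549], [-0.807, 0.001, -0.59]]
wrist_force: [-0.8, -0.0, -1.1]
gripper_width: 0.226
```

```bash
python3 st.py .115 .159 1;python3 snap.py 17 scene,top; python3 - <<'E'
import cv2
im=cv2.imread('pics/scene17.png')[200:320,380:500];cv2.imwrite('pics/scene17c.png',cv2.resize(im,None,fx=5,fy=5,interpolation=cv2.INTER_CUBIC))
E
python3 ang.py top17.pkl 223|grep hook;python3 loop.py 17 scene,top
```

```text
[  0.5   4.9 -34.2 -81.8 -33.4  18.4]
now [0.4527 0.145  0.1601] j [  1.1   4.7 -34.1 -81.3 -32.9  17.4] f [-0.8 -0.  -1.1] err mm [ 0.2 -0.7 -1.1] rot [ 0.001 -0.003  0.002] per row [ 0.009 -0.03  -0.045] [ 0.001 -0.003  0.002]
hook 0.07 14 222.95 0.2084
hook 0.08 14 222.91 0.208
hook 0.09 14 222.83 0.207
hook 0.1 15 222.78 0.2056
hook 0.11 59 222.9 0.2086
hook 0.12 14 222.36 0.2094
hook 0.13 8 222.87 0.2197
u [0.003 0.001 1.   ] x [ 0.734  0.679 -0.003]
scene loop 97 [-0.0004 -0.0026  0.0447] [[-0.011, -0.0199, 0.027], [0.0093, 0.017, 0.0559]]
 x vs z slope deg -1.8 x at .046 -0.0004
 x vs y slope 0.1
scene red body 46 [ 0.0009 -0.0218 -0.0712] [-0.025 -0.027 -0.101] [ 0.021 -0.01  -0.003]
top loop 88 [-0.0012 -0.0003  0.0462] [[-0.0095, -0.0176, 0.0277], [0.0095, 0.0198, 0.054]]
 x vs z slope deg 0.3 x at .046 -0.0012
 x vs y slope -0.5
top red body 159 [-0.0097 -0.0131 -0.0277] [-0.093 -0.049 -0.092] [0.019 0.063 0.085]
```

View pics/scene17c.png

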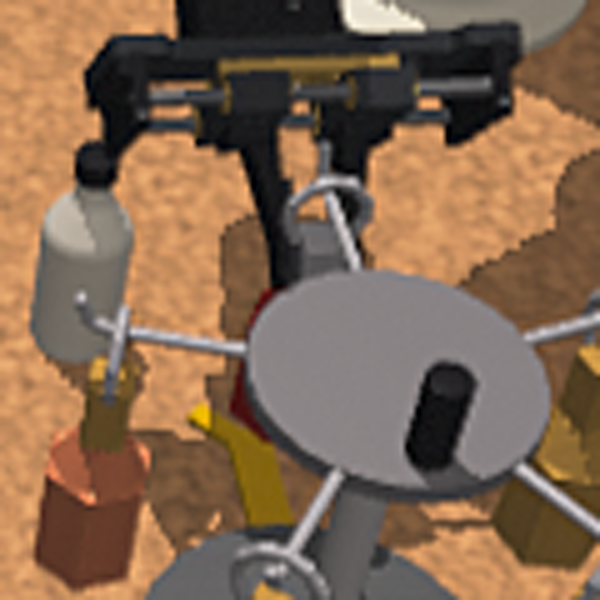

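Request:
{"method": "apply_moves", "body": {"plan": [[[0,0,0,-0.05,0,0,0],[0,0,0,-0.03,0,0,0],[26,0,0,0,0,0,0],[30,0,0,0,0,0,0],[36,0,0,0,0,0,0],[45,0,0,0,0,0,0]]]}}

```text
time_s: 23.42
tcp_pos: [0.454, 0.1452, 0.1603]
ee_rot: [[-0.43, -0.679, 0.595], [-0.399, 0.734, 0.55], [-0.81, -0.001, -0.587]]
wrist_force: [-0.6, -0.5, -0.5]
gripper_width: 0.362
```

```bash
python3 st.py .115 .159 1;python3 snap.py 18 scene,top; python3 - <<'E'
import cv2
im=cv2.imread('pics/scene18.png')[200:320,380:500];cv2.imwrite('pics/scene18c.png',cv2.resize(im,None,fx=5,fy=5,interpolation=cv2.INTER_CUBIC))
E
python3 loop.py 18 scene,top
```

```text
[  0.5   4.9 -34.2 -81.8 -33.4  18.4]
now [0.454  0.1452 0.1603] j [  0.8   4.8 -34.1 -81.9 -33.2  18.2] f [-0.6 -0.5 -0.5] err mm [-1.  -1.  -1.3] rot [0.    0.002 0.002] per row [-0.041 -0.038 -0.05 ] [0.    0.002 0.002]
u [-0.002  0.     1.   ] x [0.734 0.679 0.001]
scene loop 92 [-0.0005 -0.0022  0.0434] [[-0.006, -0.0207, 0.0274], [0.0089, 0.0177, 0.0548]]
 x vs z slope deg 2.4 x at .046 -0.0004
 x vs y slope -0.4
scene red body 74 [ 0.003  -0.0244 -0.0716] [-0.021 -0.031 -0.095] [ 0.02  -0.014 -0.013]
top loop 87 [-0.0017 -0.0005  0.046 ] [[-0.0104, -0.0174, 0.0286], [0.0096, 0.0175, 0.0537]]
 x vs z slope deg 0.1 x at .046 -0.0017
 x vs y slope 0.3
top red body 143 [-0.0136 -0.0134 -0.0274] [-0.089 -0.048 -0.091] [0.017 0.066 0.087]
```

View pics/scene18c.png

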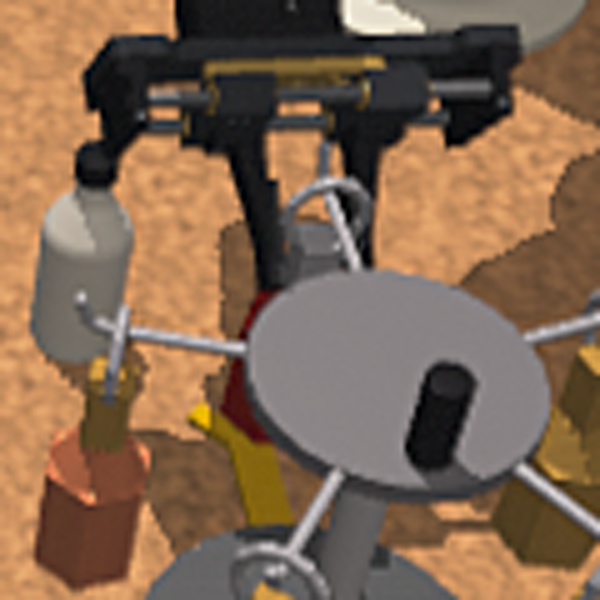

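Request:
{"method": "apply_moves", "body": {"plan": [[[65,0,0,0,0,0,0],[65,0,0,0,0,0,0],[65,0,0,0,0,0,0],[65,-0.1,-0.09,0.09,0,0,0],[65,-0.2,-0.18,0.19,0,0,0],[65,-0.24,-0.22,0.23,0,0,0],[65,-0.24,-0.22,0.23,0,0,0],[65,-0.3,-0.28,0.3,0,0,0],[65,-0.35,-0.33,0.35,0,0,0],[65,-0.4,-0.37,0.39,0,0,0],[65,-0.4,-0.37,0.39,0,0,0],[65,-0.4,-0.37,0.39,0,0,0]]]}}

```text
time_s: 24.52
tcp_pos: [0.3839, 0.082, 0.2243]
ee_rot: [[-0.436, -0.68, 0.589], [-0.4, 0.733, 0.55], [-0.806, 0.005, -0.592]]
wrist_force: [-0.8, 0.4, -0.2]
gripper_width: 0.648
```

```bash
python3 snap.py 19 scene,top; python3 - <<'E'
from station import sense;print(sense()['tcp_pos'],sense()['wrist_force'])
import cv2
im=cv2.imread('pics/scene19.png')[190:380,360:550];cv2.imwrite('pics/scene19c.png',cv2.resize(im,None,fx=3.1,fy=3.1,interpolation=cv2.INTER_CUBIC))
im=cv2.imread('pics/top19.png')[220:340,160:280];cv2.imwrite('pics/top19c.png',cv2.resize(im,None,fx=5,fy=5,interpolation=cv2.INTER_CUBIC))
E
python3 ang.py top19.pkl 223|grep hook
```

```text
[0.38416624 0.08175984 0.22553008] [ 0.33322388 -0.020131   -0.23123391]
hook 0.07 14 222.89 0.208
hook 0.08 14 222.88 0.2078
hook 0.09 13 222.76 0.2063
hook 0.1 17 222.87 0.207
hook 0.11 57 223.11 0.2083
hook 0.12 16 221.93 0.2082
hook 0.13 8 222.77 0.2186
```

View pics/scene19c.png

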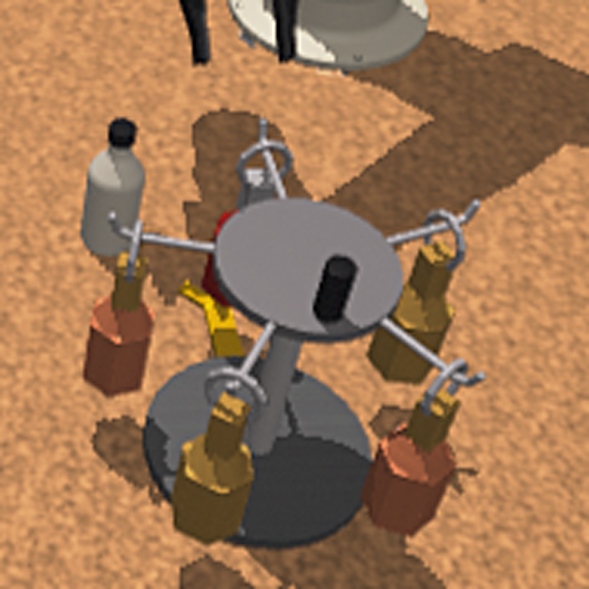

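View pics/top19c.png

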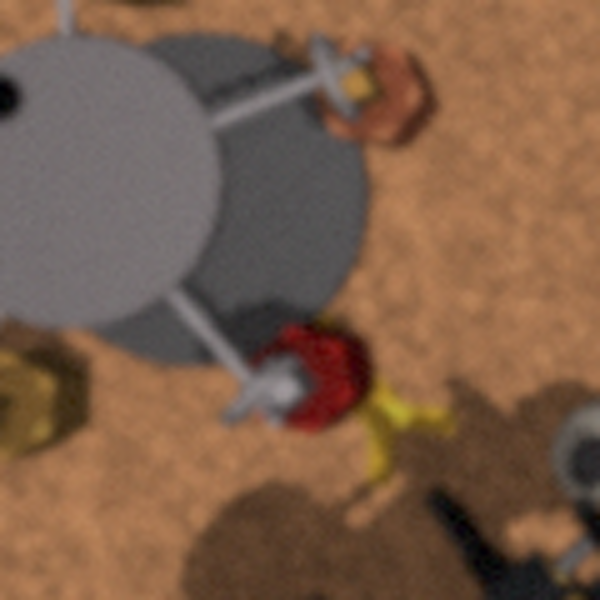

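Request:
{"method": "apply_moves", "body": {"plan": [[[65,-0.3,-0.2,0.3,0,0,0],[65,-0.2,-0.2,0.4,0,0,0],[65,0,0,0.3,0,0,0],[65,0,0,0,0,0,0],[65,0,0,0,0,0,0],[65,0,0,0,0,0,0],[65,0,0,0,0,0,0],[65,0,0,0,0,0,0],[65,0,0,0,0,0,0],[65,0,0,0,0,0,0],[65,0,0,0,0,0,0],[65,0,0,0,0,0,0]]]}}

```text
time_s: 25.62
tcp_pos: [0.371, 0.073, 0.2469]
ee_rot: [[-0.44, -0.678, 0.588], [-0.396, 0.735, 0.551], [-0.806, 0.009, -0.592]]
wrist_force: [1.5, 0.7, -0.1]
gripper_width: 0.649
```

```bash
python3 snap.py 20 scene,top; python3 ang.py top20.pkl 223|grep hook; python3 - <<'E'
from h import *
for n in('top','scene'):
  c=[pickle.load(open(n+k+'.pkl','rb')) for k in('19','20')]
  for k in c:
    P=cloud(k);hsv=cv2.cvtColor(k['pixels'],cv2.COLOR_RGB2HSV)
    m=((hsv[...,0]<6)|(hsv[...,0]>173))&(hsv[...,1]>150)&(np.hypot(P[...,0]-.453,P[...,1]-.144)<.07)&(P[...,2]>.04);print(n,m.sum(),P[m].mean(0).round(4))
E
```

```text
hook 0.07 12 222.84 0.2076
hook 0.08 15 222.94 0.2073
hook 0.09 14 222.85 0.2072
hook 0.1 14 222.7 0.2062
hook 0.11 58 223.08 0.2079
hook 0.12 16 222.03 0.2092
hook 0.13 8 222.82 0.2191
top 223 [0.4562 0.1317 0.1191]
top 216 [0.4565 0.1319 0.1193]
scene 58 [0.4724 0.1302 0.0838]
scene 55 [0.4715 0.1295 0.0854]
```

View pics/scene20.png

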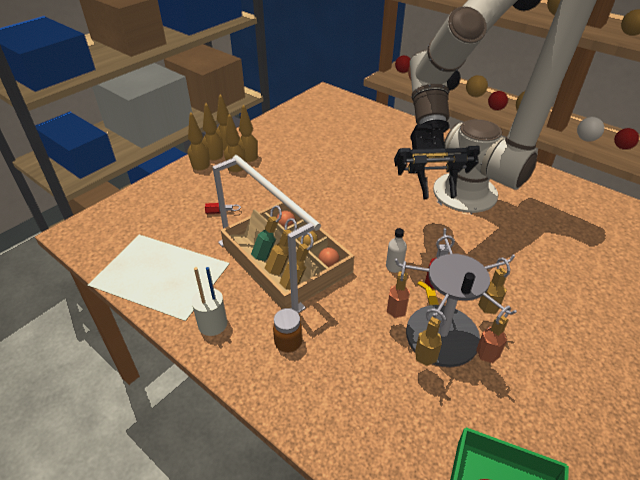

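Everything is at rest: the red hangs on the hook above the arrow, and the rest of the row, the lamp, the glue and the jar are in place.

```bash
python3 -c "
from station import finish_job
print(finish_job())"
```

```text
the job is handed in; nothing more can be done
None
```

The larger red ornament now hangs by its loop on the empty hook, which stands over the yellow arrow. I handed the job in at about 26 s of the 61 s allowed.

I gripped the black knob and turned the carousel about 137° counter-clockwise. I then took the red ornament by its neck from the crate's -x side and drew it out along its lean. Finally I brought the loop in round the hook's tip, lowered it and let go.

**Last checks:**
- **Hook over arrow:** the hook measures 222.8–222.9° and the arrow about 222.6–223.3°, so they agree within about 0.5°. The scene camera alone put the arrow nearer 224°.
- **Hanging:** in the last two pictures, about 1 s apart, the red body moved less than 2 mm. The hook passes through the loop window, and the gripper is well clear.
- **Rest of the scene:** by eye in the last picture, the green and gold ornaments, the lamp, the glue bottle and the jar look unmoved. I did not measure them again.
- **Forces:** the wrist force readings taken after each move stayed below about 9 N.

No check failed. The two cameras disagreed by up to about 4 mm in the crate's x direction, so I used the average of the two.

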